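# Turn the moulding block on the sanding sled, wedge it and sand its raw side

### The job

One long side of the beech moulding block on the sanding sled has been sanded; do the other, dark saw-burnt side. Lift the block, turn it end for end and set it flat in the corner of the sled's bent steel bracket with its dark side towards the brown abrasive bar, then push the hardwood wedge from the white board, thin end first, along the slot behind the block until it is jammed tight and holds by itself. Only then draw the sled by its upright black handle all the way to its near stop, so that the dark side runs along the bar, and leave block and wedge tight on it, with nothing else on the bench disturbed.

Things in the scene. Friction and masses are not known exactly. Their poses are not given: they have to be found in the camera images.
- block_centre (a point): Centre of the loose beech block, 100 mm long (own x) x 62 mm wide (y) x 56 mm high (z), about 0.24 kg. It stands loose on the sled in its working attitude. Its own -y side is dark, rough and saw-burnt; the +y side is pale and sanded and at the start faces the bar. Grip it across the 62 mm.
- raw_side (a point): Centre of the block's dark saw-burnt long side, 31 mm from the block's centre along its own -y; axes as the block's.
- wedge_grip (a point): Half-way up the parallel grip end of the loose red-brown hardwood wedge: 130 mm long, 34 mm high, own x towards the thin end. This point is 18 mm before the red-painted tail, 112 mm behind the thin tip. The last 36 mm are 23.75 mm thick, then it tapers 1 in 8 to 12 mm. Its -y face is straight, 11.9 mm from this point, and goes against the block; the +y face tapers.
- sled_seat (a point): Point on the sled's deck top (42 mm above the bench) right below the centre of a properly seated block. x runs along the travel, away from the robot, to the bracket's short leg (inner face at x = 50 mm); the long leg's inner face is at y = -31 mm, towards the bar; legs are 4 mm thick, 14 mm high. +y is towards the wedge slot. Deck x -66 to 94, y -37 to 74 mm. Moves with the sled.
- sled_handle (a point): A point on the axis of the sled's upright black pull handle, 20 mm thick, 60 mm above the deck; the handle's top is 22 mm higher. It stands at the far end of the sled, 80 mm from the seat along x and 4 mm along y. Pinch it from above. Axes as the seat's.
- sled (a joint): Sled travel in m: 0 at the far (home) stop, where it starts, 0.150 at the near stop. Moves along the seat's -x; about 2 N of friction, 4 to 6 N more while the bar rubs on the block. Pushing along +x presses it on the home stop.
- jig: Plywood base of the sanding jig, fixed to the bench, 326 mm long and 20 mm thick, with two low rails under the sled; origin at its underside beside the bar, x along the travel, away from the robot.
- cheek: Dark-wood tapered cheek on the sled, 26 mm above its deck, seat x -50 to 45 mm, axes as the seat's. Off a seated block's back (seat y = 31 mm) its face is 23 mm at x = -50 and 11.1 mm at x = 45, so the wedge first binds with its tip at x = 38 mm. Rubber-backed, gives 10 N a mm: 15 to 20 N on the wedge's tail drives it some 10 mm further and it stays tight. A 28 mm high back rail reaches y = 74 mm.
- abrasive_bar: Upright brown abrasive bar, 28 mm round, on a sprung guide beside the middle of the sled's travel; origin at the foot of its round part, 35 mm high. It stands 3 mm into the path of a seated block's side, rides over the 14 mm bracket and gives way up to 10 mm (about 3 N at first, 1.5 N more a mm).
- block: The block itself, origin at the centre of its underside, axes as for its centre.
- wedge: The wedge itself, origin on its underside, 47 mm from the grip point towards the thin end; it starts on the white nylon board, whose top is 30 mm above the bench, pointing any way.
- press_weight: Bystander, to be left alone: ground steel press weight with a leather top, 62 x 62 x 51 mm; origin at the centre of its underside.
- tape: Bystander, to be left alone: roll of paper tape lying flat, 103 mm across and 26 mm high; origin at the centre of its underside.
- white_glue: Bystander, to be left alone: white glue bottle with a white cap, 46 mm across and 101 mm high; origin at the centre of its underside.
- nylon_mallet: Bystander, to be left alone: white nylon mallet standing on its head with the wooden handle up, 54 mm across and 208 mm high; origin at the centre of its underside.
- beech_sander: Bystander, to be left alone: small loose sanding block of beech with red paper, 35 x 86 x 27 mm; origin at the centre of its underside.
- orange_spool: Bystander, to be left alone: wooden spool of orange thread standing on end, about 65 x 54 x 44 mm; origin at the centre of its underside.

How it is judged:
By the outcome, as a careful person would: the job done as asked, in the order asked, and still so for the second after the job is handed in, with the robot touching nothing.
It also fails if it takes over 72 s, if anything falls off the work surface, if the arm or the gripper's body presses on something with over 40 N, if the wrist force passes 120 N, or if a joint passes its speed limit or range.

### The arm

A 6-joint arm with a two-finger parallel gripper is mounted at the origin on the work surface; the furniture and walls round the work are solid. World frame = base frame: x ahead of the robot, y to its left, z up, the work surface at z = 0. Lengths are in mm, angles in rad, forces in N, time in s.
With the tool pointing down it reaches from about 275 to 750 mm from the base axis. Payload 10.2 kg.
Tool frame: the origin (TCP) lies between the finger pads; the fingertips stand 25 mm ahead of it and the grasp point (between the pads) lies 6 mm ahead of it (robot.tip_reach is the z of the fingertips in the tool frame, in mm); z points along the fingers, x is the direction in which the jaws open and shut, and the axes are right-handed (so a half turn about z gives the same grasp; the last joint's range is limited). The gripper opens to 88 mm and grips with 3 to 60 N. Pads are 18 mm wide; open, the fingers measure 123 mm over their backs; the gripper's body (75 mm by 187 mm) begins 45 mm behind the grasp point.
Start: joints at [-1.524, 0.313, 1.498, -0, 1.331, -0.223], TCP at [139.92, -506.018, 263.72] pointing down, gripper open.
Joint ranges: [-2.94, 2.94], [-0.97, 2.17], [0.19, 2.56], [-1.23, 4.37], [0.02, 3.11], [-2.88, 2.88]. Speed limits (rad/s): [2.39, 2.39, 3.01, 3.14, 3.14, 3.14].

### API

Orientations are given as [roll, pitch, yaw] about the fixed x, y, z axes, in that order (R = Rz(yaw) Ry(pitch) Rx(roll)).
In Python, from workcell import robot, optics, job gives the robot as it stands.
- The arm moves only by the tool send_rows, never from a script. Its argument "deltas" is a list of rows, each a list of 3 entries, a list of its own where there are three numbers: the closure, from -1 (fully open) to 1 (shut), then the shift along the tool's x, y, z each as a share of 0.2 m, from -1 to 1, then the turn, a rotation vector about the tool's x, y, z each as a share of 180 degrees, from -1 to 1. In form: [[fingers, [tx, ty, tz], [ax, ay, az]], ...]. A call has 1 to 5 rows; each row is the pose to reach, as a shift and turn from the pose commanded when the call began, along the tool's axes at that moment, turning the shorter way round; what a row does not reach only later rows make up. A row lasts 1/8 s, in which the tool goes at most 62.5 mm and 10.7 degrees, less where a joint would pass 70% of its speed; a pose out of reach is approached as far as the arm can. A call with a number of a shift or a turn outside -1 to 1 is refused whole. A call with a gripper value outside its range is refused whole. The fingers move at their own pace and stop on an object; "newtons" is the grip in N (left out, the last holds). Time passes only in rows, so rows that repeat a pose let the fingers close. It gives the time, the measured TCP pose, the force and the opening at its end, in the units of the state.
- robot.get_obs(): the state, without advancing time (a new reading comes with each control period).
- optics.grab_frame(name): name is "scene" or "top"; returns a dict with "pixels" (400x640x3 uint8, red, green, blue), "z_map" (400x640 float32, mm along the optical axis (not along the pixel's ray), 0 where there is no reading), "mtx" (3x3 intrinsics, pixels), "D" ([k1, k2, p1, p2, k3] as OpenCV has them; the pictures are not rectified), "eye" and "attitude" of the camera in the world. Camera axes: x right, y down, z forward; pixel columns grow to the right and rows downward; lengths in mm; the calibration is good to about 2 mm. A picture is of the moment at which its call begins.
- job.close_job(): hands the job in, once; it reports no verdict.
Trained networks look in the newest picture that a camera, given by its name, has taken for a name from the list of things; names that differ only in an ending like _2 or _b are one class to them, and where a whole thing is asked for, a point or a joint stands for the part that bears it (a point fixed in the world has none). Each returns a list of dicts, best first, with "p" (0 to 1); they miss things now and then, are a little off and sometimes report something else, mostly with a low value. They report only what shows in the picture. A call takes as long as a camera call.
- optics.cut_out(name, camera): "pixels" (400x640 bool, what is visible of it) and "rect" ([centre column, centre row, width, height] in pixels, round what is visible of it).
The state is a dict: "t": time; "joint_positions": joint angles; "dq": joint speeds; "tau": joint torques, N m; "eef_pos": TCP position; "ee_rot": TCP orientation; "contact_force": force on the tool from outside, world axes, zero at the start; "wrist_torque": the same for the moment, N m; "width": finger opening in mm.
Only numpy, scipy, OpenCV 4.12 (cv2) and the standard library are available. Lean on these libraries where they do the work, as an engineer would, in place of code of your own. Each camera call takes 0.05 s, during which the arm holds its last target.

## Working session

There is one attempt and no reset: what is moved stays moved. The work goes in short steps, Python scripts to look and compute and a tool call to move; the robot and the scene stay as the last step left them, time stands still between calls to the robot, and variables do not carry over. Pictures are saved under pics/ and viewed, and the job is handed in when it is done.

Besides the shell and the picture viewer there is one more tool, called after "Call:" as name([rows], argument=value, ...), one row to a line, values as JSON. send_rows: Moves the arm, as the interface text tells. Its arguments: {"type":"object","properties":{"deltas":{"type":"array"},"newtons":{"type":"number"}},"required":["deltas"]}

```bash
ls; mkdir -p pics; cat > h.py <<'E'
import numpy as np, cv2
from workcell import robot, optics, job
from scipy.spatial.transform import Rotation as Ro
def att(f):
    a=np.array(f['attitude'],float)
    if a.shape==(3,3): return a
    if a.size==4: return Ro.from_quat(a).as_matrix()
    return Ro.from_euler('xyz',a).as_matrix()
def cloud(f,mask=None):
    z=f['z_map']; m=z>0
    if mask is not None: m&=mask
    v,u=np.nonzero(m)
    n=cv2.undistortPoints(np.stack([u,v],1).astype(float).reshape(-1,1,2),np.array(f['mtx'],float),np.array(f['D'],float)).reshape(-1,2)
    zz=z[v,u]
    P=np.c_[n*zz[:,None],zz]@att(f).T+np.array(f['eye'])
    return P,np.stack([u,v],1)
E
python3 - <<'E'
from h import *
print(robot.get_obs(), robot.tip_reach)
for n in ['scene','top']:
    f=optics.grab_frame(n); cv2.imwrite(f'pics/{n}0.png',f['pixels'][:,:,::-1]); print(n,f['eye'],f['attitude'],f['mtx'])
    np.savez(f'{n}0.npz',**f)
    for t in ['block','wedge','sled_handle','jig','cheek','abrasive_bar','press_weight','tape','white_glue','nylon_mallet','beech_sander','orange_spool','sled','sled_seat','raw_side']:
        r=optics.cut_out(t,n)
        for q in r[:2]:
            P,_=cloud(f,q['pixels']); 
            print(t,round(q['p'],2),np.round(q['rect']),np.round(np.median(P,0)) if len(P) else None)
E
```

```text
pics
{'t': 0.0, 'joint_positions': array([-1.52440898e+00,  3.13460021e-01,  1.49843901e+00, -1.44914193e-05,
        1.33099360e+00, -2.23425283e-01]), 'dq': array([-0.00012159, -0.00038567, -0.0005549 , -0.00013507, -0.00042563,
        0.00085199]), 'tau': array([ 8.91532291e-04, -4.02208400e+01, -2.52267981e+01,  6.94718258e-02,
        3.53093643e-02, -9.98128598e-05]), 'eef_pos': array([ 139.90133177, -505.79292355,  263.1551938 ]), 'ee_rot': array([-3.14131834e+00,  1.27078449e-03, -1.30098007e+00]), 'contact_force': array([ 0.0248389 ,  0.25095408, -0.1497172 ]), 'wrist_torque': array([-0.01328924,  0.02364761, -0.0380445 ]), 'width': 88.09056568129613} 25.0
scene [-84.88699581 500.15811585 565.24671472] [-2.14453737 -0.01247969 -2.18176102] [[364.24032176   0.         315.96837252]
 [  0.         364.24032176 207.24403071]
 [  0.           0.           1.        ]]
block 0.67 [372. 185.  40.  34.] [ 527. -117.   87.]
block 0.44 [358. 187.  58.  54.] [547. -77.  44.]
wedge 0.8 [285. 281.  64.  36.] [381. 245.  57.]
wedge 0.59 [358. 185.  56.  63.] [548. -74.  46.]
sled_handle
[... 1391 characters left out ...]
 [394. 173.  12.  43.] [561. -89.  68.]
press_weight 0.98 [268. 135.  32.  29.] [641. 176.  51.]
press_weight 0.52 [407. 166.  54.  83.] [585. -99.  44.]
tape 0.62 [322. 141.  50.  40.] [641.  50.  25.]
white_glue 0.9 [359. 107.  21.  30.] [691. -21.  66.]
white_glue 0.55 [341. 238.  32.  42.] [417.  21.  26.]
nylon_mallet 0.71 [207. 141.  38.  40.] [611. 286.  81.]
beech_sander 0.9 [340. 237.  30.  44.] [418.  20.  26.]
beech_sander 0.32 [408. 165.  55.  80.] [ 584. -100.   44.]
orange_spool 0.56 [301. 225.  15.  21.] [441. 101.  44.]
sled 0.89 [407. 167.  55.  84.] [587. -99.  44.]
sled_seat 0.74 [408. 166.  54.  82.] [585. -99.  44.]
raw_side 0.88 [418. 174.  40.  51.] [ 546. -134.   98.]
```

```bash
python3 - <<'E'
import cv2,numpy as np
a=cv2.imread('pics/top0.png'); cv2.imwrite('pics/top0c.png',cv2.resize(a[80:310,190:490],None,fx=2.6,fy=2.6,interpolation=3))
a=cv2.imread('pics/scene0.png'); cv2.imwrite('pics/scene0c.png',cv2.resize(a[130:330,190:440],None,fx=3,fy=3,interpolation=3))
E
```

```text
(no output)
```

View pics/top0c.png

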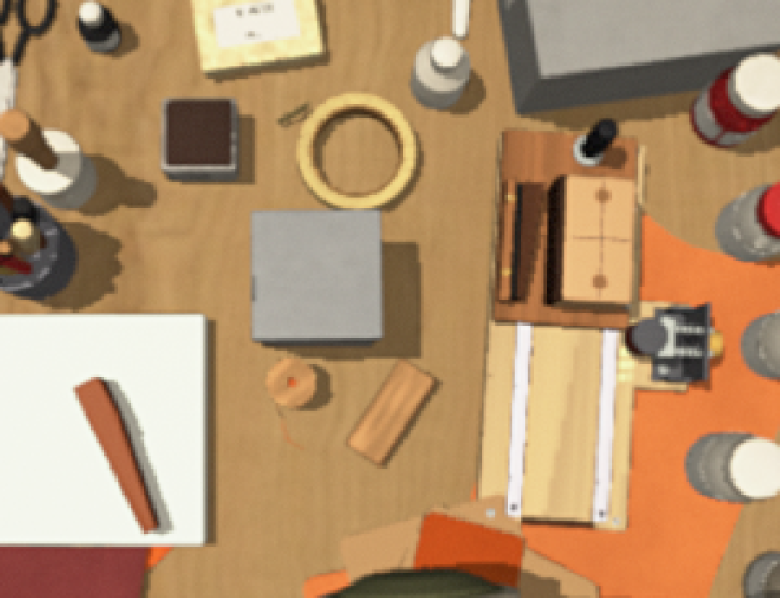

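View pics/scene0c.png

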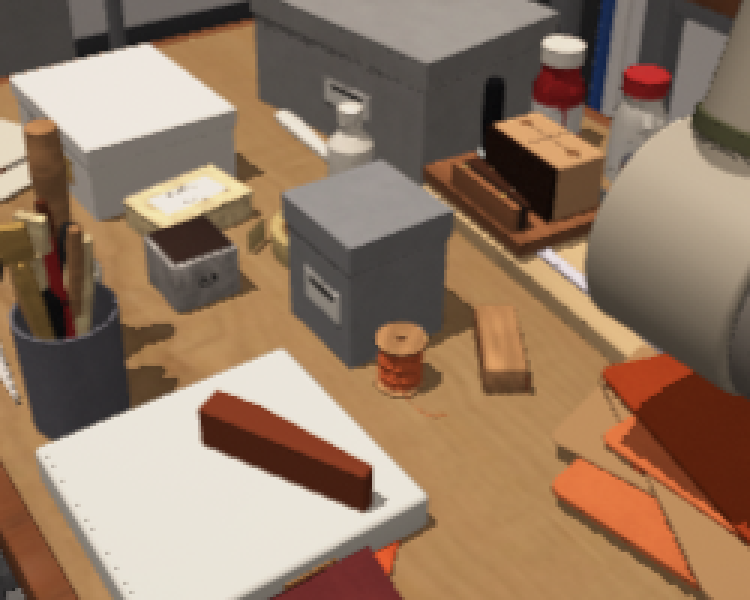

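The top view shows the sled at upper right with its handle at (600,140). The block's dark side faces +y, towards the cheek, and the bar is at (670,335). The wedge on the white board has its thick tail at (90,385) and its thin end at (150,530). Next I'll measure the poses.

```bash
cat > m.py <<'E'
from h import *
f=dict(np.load('top0.npz'))
P,uv=cloud(f)
def rect(name,sel):
    Q=P[sel]; (c,s,a)=cv2.minAreaRect(Q[:,:2].astype(np.float32)); print(name,len(Q),np.round(c,1),np.round(s,1),round(a,1),'z',np.round(np.percentile(Q[:,2],[5,50,95]),1))
    return Q
x,y,z=P.T
B=(x>440)&(x<680)&(y>-210)&(y<-40)
rect('blocktop',B&(abs(z-98)<5)&(x<610)&(x>488)&(y>-185))
rect('deck',B&(abs(z-42)<4))
rect('jigbase',(x>300)&(x<680)&(y>-210)&(y<-40)&(abs(z-20)<4))
for zz in range(100,136,4):
    s=B&(x>600)&(abs(z-zz)<2)
    if s.sum()>2: print('hand',zz,s.sum(),P[s].mean(0).round(1),P[s].min(0).round(0),P[s].max(0).round(0))
rect('cheek',B&(abs(z-68)<3)&(x<620)&(y>-115)&(y<-60))
rect('bar',(x>420)&(x<500)&(y>-260)&(y<-150)&(z>50))
W=rect('wedge',(x>300)&(x<460)&(y>180)&(y<300)&(abs(z-64)<4))
rect('board',(x>280)&(x<470)&(y>150)&(y<360)&(abs(z-30)<3))
s=(x>600)&(y<0)&(y>-300)&(z>60); 
for X in range(600,800,20):
    q=s&(x>=X)&(x<X+20); 
    if q.sum(): print('far',X,q.sum(),P[q].min(0).round(),P[q].max(0).round())
s=(x>380)&(x<620)&(y>=-330)&(y<-180)&(z>60)
rect('right things',s); print(P[s].max(0))
s=(x>480)&(x<600)&(y>10)&(y<150)&(z>60); rect('greybox',s)
E
python3 m.py
```

```text
blocktop 1461 [ 549.4 -138.6] [ 64.  100.9] 85.7 z [ 95.1  98.5 101.4]
deck 1366 [ 563.7 -142.1] [146.1 235.7] 85.2 z [39.4 42.5 45.3]
jigbase 3865 [ 490.6 -137.1] [156.6 377.4] 83.6 z [17.3 20.5 23.4]
hand 100 16 [ 649.7 -130.6  100.1] [ 622. -154.   98.] [679. -91. 102.]
hand 104 3 [ 657.9 -130.8  102.5] [ 622. -155.  102.] [678. -93. 103.]
hand 108 8 [ 630.2 -137.1  107.7] [ 622. -150.  106.] [675. -92. 110.]
hand 112 16 [ 657.  -128.8  112.1] [ 623. -173.  110.] [680. -91. 114.]
hand 116 33 [ 660.3 -138.9  116. ] [ 623. -175.  114.] [679. -91. 118.]
hand 120 40 [ 655.1 -135.9  120.1] [ 623. -182.  118.] [680. -90. 122.]
hand 124 50 [ 648.8 -140.3  124.1] [ 625. -169.  122.] [679. -91. 126.]
hand 128 34 [ 657.7 -134.5  127.8] [ 622. -180.  126.] [680. -91. 130.]
hand 132 23 [ 671.4 -126.4  131.8] [ 625. -171.  130.] [680. -90. 134.]
cheek 432 [553.  -90.4] [44.  99.8] 87.1 z [65.5 68.4 70.7]
bar 647 [ 468.6 -196. ] [61.8 91.2] 0.6 z [ 54.8  84.9 100.6]
wedge 597 [383.1 235.3] [130.4  24.5] 26.2 z [61.2 64.  66.9]
board 4927 [390.2 266.4] [159.5 187.1] 0.0 z [27.6 30.2 32.5]
far 600 15 [ 600. -135.   64.] [604. -73.  95.]
far 620 137 [ 621. -154.   60.] [ 639. -136.  130.]
far 640 302 [ 641. -297.   60.] [ 660. -244.  124.]
far 660 758 [ 660. -293.   60.] [680. -14. 146.]
far 680 1570 [ 680. -291.   60.] [700.  -2. 147.]
far 700 1122 [ 700. -287.   60.] [720.  -2. 147.]
far 720 1014 [ 720. -286.   63.] [740. -15. 147.]
far 740 1018 [ 740. -300.   60.] [760. -79. 147.]
far 760 1054 [ 760. -300.   64.] [780. -75. 147.]
far 780 995 [ 780. -300.   60.] [800. -71. 149.]
right things 2056 [ 482.8 -268.6] [138.1 204.9] 50.1 z [ 68.2 101.5 121.1]
[ 595.96000834 -180.00129058  124.35086917]
greybox 2254 [524.3  80.5] [99.2 88.5] 89.7 z [117.8 120.8 123.7]
```

```bash
cat >> h.py <<'E'
def proj(f,X):
    R=att(f); rv,_=cv2.Rodrigues(R.T); t=-R.T@np.array(f['eye'],float)
    return cv2.projectPoints(np.asarray(X,float).reshape(-1,1,3),rv,t,np.array(f['mtx'],float),np.array(f['D'],float))[0].reshape(-1,2)
def ortho(f,x0,x1,y0,y1,z,s=4):
    # rows: x decreasing downward, cols: y decreasing to right
    xs=np.arange(x1,x0,-1/s); ys=np.arange(y1,y0,-1/s)
    XX,YY=np.meshgrid(xs,ys,indexing='ij')
    p=proj(f,np.stack([XX,YY,np.full_like(XX,z)],-1)).reshape(XX.shape+(2,)).astype(np.float32)
    return cv2.remap(f['pixels'][:,:,::-1].copy(),p[...,0],p[...,1],cv2.INTER_LINEAR)
def grid(im,x1,y1,s,step=20):
    im=im.copy()
    for k in range(0,im.shape[0],step*s):cv2.putText(im,str(round(x1-k/s)),(0,k+4),0,.35,(255,0,0));im[k,:,:]=im[k,:,:]//2
    for k in range(0,im.shape[1],step*s):cv2.putText(im,str(round(y1-k/s)),(k,10),0,.35,(255,0,0));im[:,k,:]=im[:,k,:]//2
    return im
E
python3 - <<'E'
from h import *
f=dict(np.load('top0.npz'))
a=ortho(f,480,640,-180,-50,42,4);b=ortho(f,480,640,-180,-50,98,4)
a=a[:600];b=b[:600]
cv2.imwrite('pics/o42.png',grid(a,640,-50,4)); cv2.imwrite('pics/o98.png',grid(b,640,-50,4))
cv2.imwrite('pics/o20.png',grid(ortho(f,330,640,-220,-50,20,2)[:600],640,-50,2))
cv2.imwrite('pics/ow.png',grid(ortho(f,320,460,190,290,64,4)[:600],460,290,4))
E
```

```text
(no output)
```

View pics/o42.png

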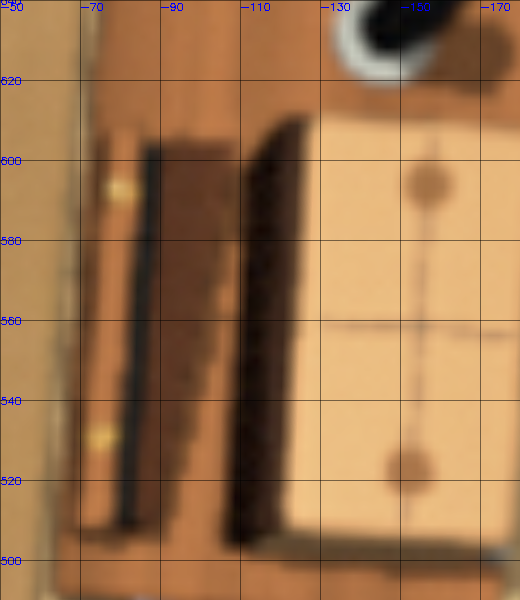

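View pics/o98.png

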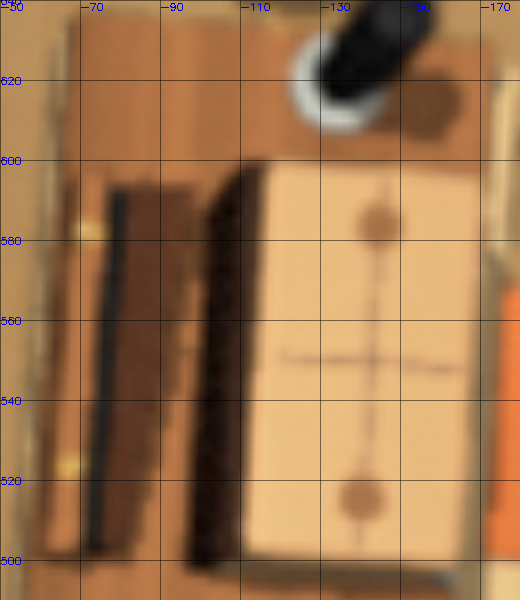

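View pics/o20.png

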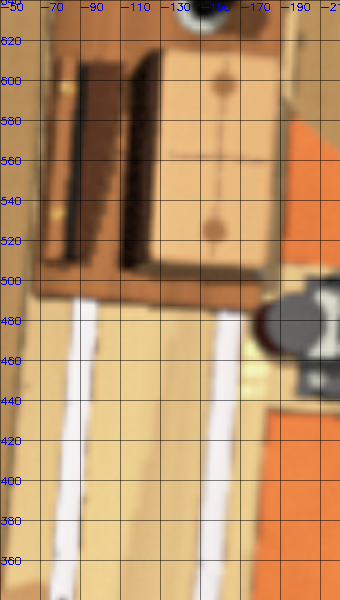

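View pics/ow.png

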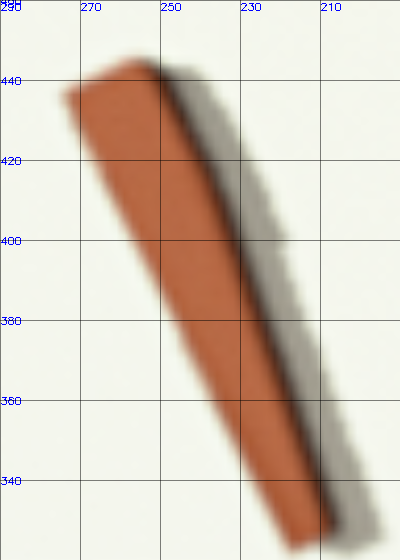

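```bash
cat > ov.py <<'E'
from h import *
import sys
def sledlines(sx,sy,yaw,extra=True):
    c,s=np.cos(yaw),np.sin(yaw)
    T=lambda p:[sx+c*p[0]-s*p[1],sy+s*p[0]+c*p[1],42+p[2]]
    L=[]
    r=lambda x0,x1,y0,y1,z:[(x0,y0,z),(x1,y0,z),(x1,y1,z),(x0,y1,z),(x0,y0,z)]
    L.append(([T(p) for p in r(-66,94,-37,74,0)],(255,0,0)))
    L.append(([T(p) for p in r(-50,50,-31,31,56)],(0,255,0)))
    L.append(([T(p) for p in [(-50,54,26),(45,42.1,26)]],(255,255,0)))
    L.append(([T((80+10*np.cos(a),4+10*np.sin(a),82)) for a in np.linspace(0,6.3,20)],(0,0,255)))
    L.append(([T((80+10*np.cos(a),4+10*np.sin(a),0)) for a in np.linspace(0,6.3,20)],(255,0,255)))
    return L
def wedgelines(gx,gy,yaw,z0=30):
    c,s=np.cos(yaw),np.sin(yaw)
    q=[(-18,-11.9),(112,-11.9),(112,.1),(18,11.85),(-18,11.85),(-18,-11.9)]
    return [([[gx+c*x-s*y,gy+s*x+c*y,z0+34] for x,y in q],(0,255,0))]
def draw(f,L,u0,u1,v0,v1,k,name):
    im=cv2.resize(f['pixels'][v0:v1,u0:u1,::-1].copy(),None,fx=k,fy=k,interpolation=cv2.INTER_CUBIC)
    for pts,col in L:
        p=(proj(f,pts)-[u0,v0]+.5)*k-.5
        cv2.polylines(im,[np.round(p*8).astype(np.int32).reshape(-1,1,2)],False,col,1,cv2.LINE_AA,3)
    cv2.imwrite(name,im)
E
python3 - <<'E'
from ov import *
f=dict(np.load('top0.npz')); g=dict(np.load('scene0.npz'))
L=sledlines(550,-143,-np.radians(3.7))
draw(f,L,375,450,120,215,6,'pics/v1.png')
draw(g,L,325,400,150,225,8,'pics/v2.png')
a=np.arctan2(-49,-115); W=wedgelines(443-18*.92-1+0,263-7.2,a)
draw(f,W,210,265,215,295,7,'pics/v3.png')
E
```

```text
(no output)
```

View pics/v1.png

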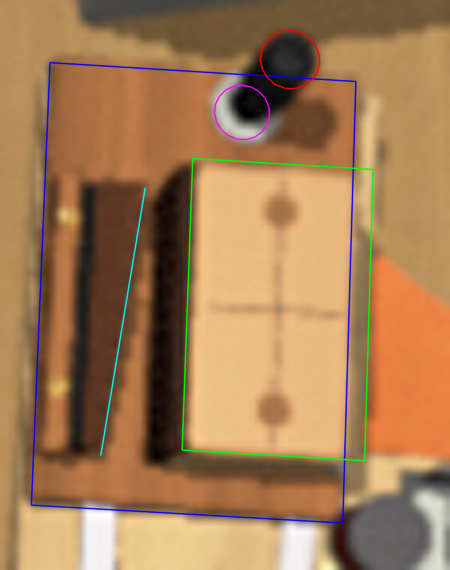

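View pics/v2.png

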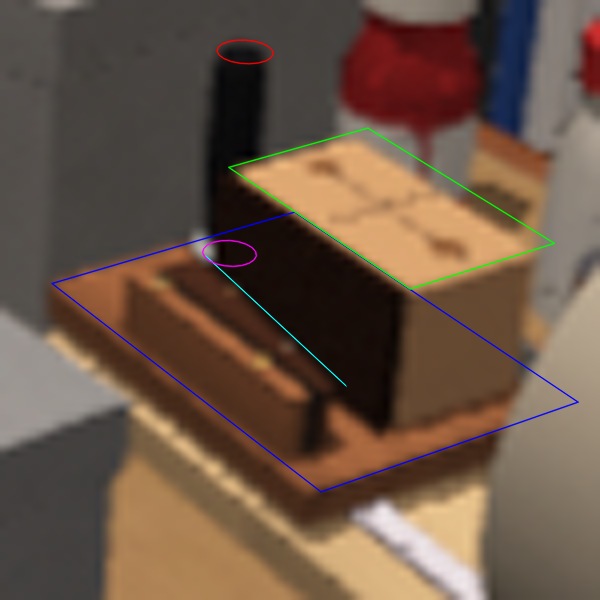

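View pics/v3.png

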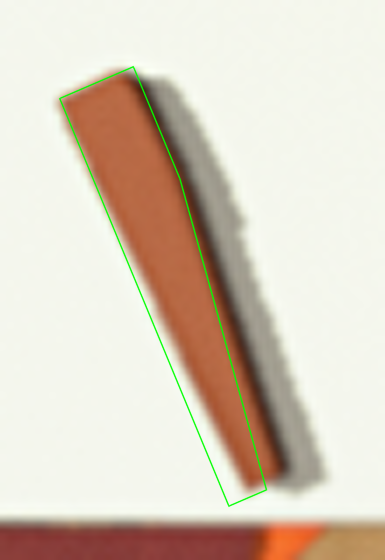

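```bash
cat > fit.py <<'E'
from ov import *
from scipy.optimize import minimize
def score(f,lines,sig=1.0):
    im=cv2.GaussianBlur(f['pixels'].astype(np.float32),(0,0),sig)
    gx=cv2.Sobel(im,cv2.CV_32F,1,0);gy=cv2.Sobel(im,cv2.CV_32F,0,1)
    tot=0
    for pts in lines:
        pts=np.array(pts,float)
        t=np.linspace(.05,.95,60)[:,None]
        p=proj(f,pts[0]*(1-t)+pts[1]*t).astype(np.float32)
        d=p[-1]-p[0]; n=np.array([-d[1],d[0]])/np.linalg.norm(d)
        G=lambda g:cv2.remap(g,p[:,:1],p[:,1:],cv2.INTER_LINEAR).reshape(len(p),3)
        tot+=np.abs((G(gx)*n[0]+G(gy)*n[1])).sum(1).mean()
    return tot
def fit(mk,p0,d=(1.,1.,.02)):
    best=None
    for sig in (2.0,1.0,.7):
        r=minimize(lambda q:-mk(np.array(q),sig),p0,method='Nelder-Mead',options=dict(initial_simplex=np.array([p0]+[np.array(p0)+np.eye(3)[i]*np.array(d)*2 for i in range(3)]),xatol=.02,fatol=.01))
        p0=r.x
    return r.x,-r.fun
def tr(q,p):
    c,s=np.cos(q[2]),np.sin(q[2]); return [q[0]+c*p[0]-s*p[1],q[1]+s*p[0]+c*p[1],p[2]]
E
python3 - <<'E'
from fit import *
f=dict(np.load('top0.npz')); g=dict(np.load('scene0.npz'))
# deck: near edge, left edge, far edge
D=[((-66,74,42),(-66,-20,42)),((-66,74,42),(94,74,42)),((94,74,42),(94,20,42))]
C=[((-50,54,68),(45,42.1,68))]
mk=lambda LL,fr:(lambda q,s:score(fr,[[tr(q,a),tr(q,b)] for a,b in LL],s))
for nm,LL in (('deck',D),('deck+cheek',D+C)):
    for p0 in ([550,-143,-.065],[548,-142,-.075]):
        print('top',nm,np.round(fit(mk(LL,f),p0)[0],3))
D2=[((-66,74,42),(-66,0,42)),((-66,74,42),(94,74,42))]
print('scene',np.round(fit(mk(D2,g),[549,-143,-.07])[0],3))
W=[((-18,-11.9,64),(112,-11.9,64)),((18,11.85,64),(112,.1,64)),((-18,-11.9,64),(-18,11.85,64)),((112,-11.9,64),(112,.1,64))]
W=[((-18,-11.9,64),(112,-11.9,64)),((-18,-11.9,64),(-18,11.85,64)),((112,-11.9,64),(112,.1,64))]
for p0 in ([427,252,-2.74],[426,254,-2.72],[425,256,-2.7]):
    for fr in (f,g): print('wedge',np.round(fit(mk(W,fr),p0),3) if 0 else fit(mk(W,fr),p0))
B=[((-50,31,98),(50,31,98)),((-50,31,98),(-50,-25,98)),((50,31,98),(50,-25,98))]
for fr in (f,g): print('block',fit(mk(B,fr),[550,-143,-.065]))
rails=None
E
```

```text
top deck [ 5.48809e+02 -1.41322e+02 -8.70000e-02]
top deck [ 5.48738e+02 -1.41316e+02 -8.70000e-02]
top deck+cheek [ 5.48882e+02 -1.42196e+02 -7.90000e-02]
top deck+cheek [ 5.48906e+02 -1.42269e+02 -8.00000e-02]
scene [ 5.52509e+02 -1.25801e+02 -5.50000e-02]
wedge (array([425.95074832, 256.23185431,  -2.68130116]), np.float64(2931.8505859375))
wedge (array([422.9204677, 260.618441 ,  -2.6509338]), np.float64(2286.0859375))
wedge (array([425.92652009, 256.23497137,  -2.68123047]), np.float64(2931.75830078125))
wedge (array([422.99212752, 260.44736901,  -2.65249987]), np.float64(2286.314208984375))
wedge (array([425.9577719 , 256.23887355,  -2.68202804]), np.float64(2931.5380859375))
wedge (array([422.82498201, 260.5633995 ,  -2.65209219]), np.float64(2287.113525390625))
block (array([ 5.48942127e+02, -1.44347665e+02, -6.35920421e-02]), np.float64(2371.066162109375))
block (array([ 5.47698151e+02, -1.40831652e+02, -7.28431663e-02]), np.float64(2671.721923828125))
```

```bash
python3 - <<'E'
from fit import *
f=dict(np.load('top0.npz'))
R=[]
# white strip edge points by threshold in ortho z=22
s=4; x0,x1,y0,y1=345,475,-200,-50
o=ortho(f,x0,x1,y0,y1,22,s).astype(int)
hsv=cv2.cvtColor(o.astype(np.uint8),cv2.COLOR_BGR2HSV)
m=(hsv[...,1]<45)&(hsv[...,2]>150)
n,l,st,c=cv2.connectedComponentsWithStats(m.astype(np.uint8))
for i in range(1,n):
    if st[i,4]>1500:
        v,u=np.nonzero(l==i); X=x1-v/s; Y=y1-u/s
        k=[(xx,Y[np.abs(X-xx)<.5].mean()) for xx in np.unique(np.round(X))]
        k=np.array(k); p=np.polyfit(k[:,0],k[:,1],1); print(st[i],p[0],np.polyval(p,550),np.polyval(p,400))
E
python3 - <<'E'
import sys; sys.path.insert(0,'.')
from ov import *
f=dict(np.load('top0.npz')); g=dict(np.load('scene0.npz'))
L=sledlines(549,-142.5,-.073)
draw(f,L,375,450,120,215,6,'pics/v4.png')
draw(f,wedgelines(426,256.2,-2.681),210,265,215,295,7,'pics/v5.png')
draw(g,wedgelines(426,256.2,-2.681),245,325,255,310,8,'pics/v6.png')
E
```

```text
[   99     0    91   520 25148] -0.08116209769267663 -97.28699844988958 -85.11268379598809
[  387     0    92   520 25528] -0.08029813458548396 -169.5998732153964 -157.5551530275738
```

View pics/v4.png

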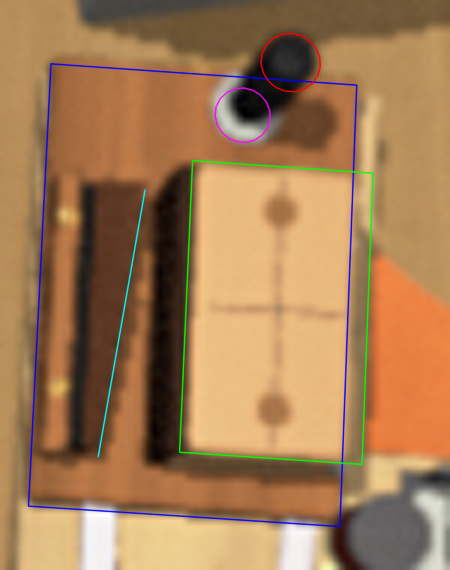

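View pics/v5.png

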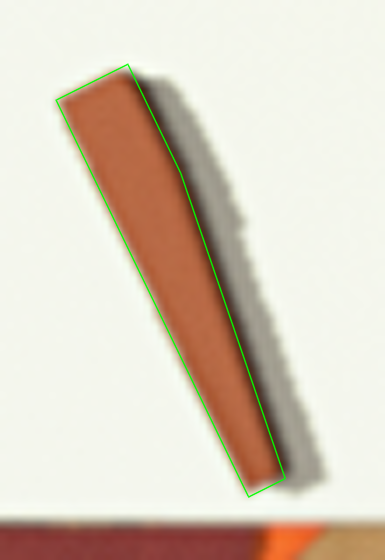

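View pics/v6.png

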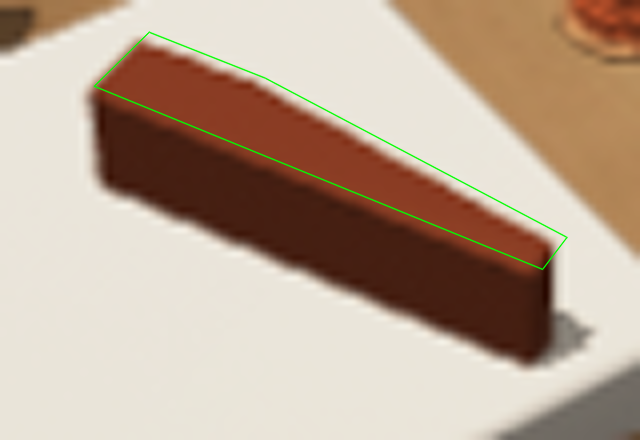

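```bash
cat > plan.py <<'E'
import numpy as np, sys, json, ast
# usage: plan.py '[cx,cy,cz,cyaw]' '[tx,ty,tz,tyaw]' ...   -> shares ; state in cmd.json after 'set'
def shares(c,t):
    d=np.array(t[:3],float)-c[:3]; y=c[3]
    R=np.array([[np.cos(y),np.sin(y),0],[np.sin(y),-np.cos(y),0],[0,0,-1]])
    return R@d/200, -(t[3]-y)/np.pi
def apply(c,s,a):
    y=c[3]; R=np.array([[np.cos(y),np.sin(y),0],[np.sin(y),-np.cos(y),0],[0,0,-1]])
    return list(np.array(c[:3])+R.T@np.array(s)*200)+[y-a*np.pi]
if __name__=='__main__':
    c=json.load(open('cmd.json'))
    for t in sys.argv[1:]:
        t=ast.literal_eval(t); s,a=shares(np.array(c),t); s=np.round(s,3);a=round(a,4)
        print(t,'->',list(map(float,s)),[0,0,float(a)],'rows>=',round(max(np.linalg.norm(s)*200/62.5,abs(a)*180/10.7),1),'ends',np.round(apply(c,s,a),2))
E
cat > did.py <<'E'
import sys,json,ast
from plan import apply
c=json.load(open('cmd.json')); s=ast.literal_eval(sys.argv[1]); a=float(sys.argv[2])
c=list(map(float,apply(c,s,a))); json.dump(c,open('cmd.json','w')); print(c)
E
echo '[139.92,-506.02,263.72,-1.301]' > cmd.json
python3 plan.py '[300,-363,215,-1.50]' '[420,-250,180,-1.65]'
```

```text
[300, -363, 215, -1.5] -> [-0.476, -0.962, 0.244] [0, 0, 0.0633] rows>= 3.5 ends [ 299.99 -362.98  214.92   -1.5 ]
[420, -250, 180, -1.65] -> [-0.861, -1.691, 0.419] [0, 0, 0.1111] rows>= 6.2 ends [ 419.99 -249.91  179.92   -1.65]
```

Call:
send_rows([
  [-1, [-0.476, -0.962, 0.244], [0, 0, 0.0633]],
  [-1, [-0.476, -0.962, 0.244], [0, 0, 0.0633]],
  [-1, [-0.476, -0.962, 0.244], [0, 0, 0.0633]],
  [-1, [-0.476, -0.962, 0.244], [0, 0, 0.0633]],
  [-1, [-0.476, -0.962, 0.244], [0, 0, 0.0633]],
], newtons=30)

```text
t: 2.22
eef_pos: [301.1, -361.6, 214.6]
ee_rot: [3.141, 0.001, -1.497]
contact_force: [0.1, -1.2, 0.0]
width: 87.9
```

```bash
python3 did.py '[-0.476,-0.962,0.244]' .0633; python3 plan.py '[430,-240,200,-1.65]'
```

```text
[299.9858239178735, -362.98248039939904, 214.92000000000002, -1.4998628149722337]
[430, -240, 200, -1.65] -> [-0.567, -0.692, 0.075] [0, 0, 0.0478] rows>= 2.9 ends [ 430.   -240.06  199.92   -1.65]
```

Call:
send_rows([
  [-1, [-0.567, -0.692, 0.075], [0, 0, 0.0478]],
  [-1, [-0.567, -0.692, 0.075], [0, 0, 0.0478]],
  [-1, [-0.567, -0.692, 0.075], [0, 0, 0.0478]],
  [-1, [-0.567, -0.692, 0.075], [0, 0, 0.0478]],
])

```text
t: 2.72
eef_pos: [431.3, -238.8, 199.8]
ee_rot: [-3.142, 0.0, -1.646]
contact_force: [0.6, 0.4, -0.6]
width: 88.5
```

```bash
python3 did.py '[-0.567,-0.692,0.075]' .0478; python3 plan.py '[549,-143.3,150,-1.646]'
```

```text
[430.0006693136676, -240.05868296087306, 199.92000000000002, -1.6500309438138259]
[549, -143.3, 150, -1.646] -> [-0.529, -0.555, 0.25] [0, 0, -0.0013] rows>= 2.6 ends [ 549.03 -143.38  149.92   -1.65]
```

Call:
send_rows([
  [-1, [-0.529, -0.555, 0.25], [0, 0, 0]],
  [-1, [-0.529, -0.555, 0.25], [0, 0, 0]],
  [-1, [-0.529, -0.555, 0.25], [0, 0, 0]],
  [-1, [-0.529, -0.555, 0.25], [0, 0, 0]],
])

```text
t: 3.22
eef_pos: [549.3, -143.8, 149.0]
ee_rot: [3.14, 0.0, -1.649]
contact_force: [-0.2, 0.1, 0.4]
width: 88.0
```

```bash
python3 did.py '[-0.529,-0.555,0.25]' 0; python3 - <<'E'
from h import *
f=optics.grab_frame('scene'); cv2.imwrite('pics/s1.png',cv2.resize(f['pixels'][100:260,280:460,::-1],None,fx=4,fy=4)[:600,:800])
print(robot.get_obs()['eef_pos'])
E
```

```text
[549.0266692813522, -143.3764646800912, 149.92000000000002, -1.6500309438138259]
[ 548.73255325 -144.71524571  149.69351833]
```

View pics/s1.png

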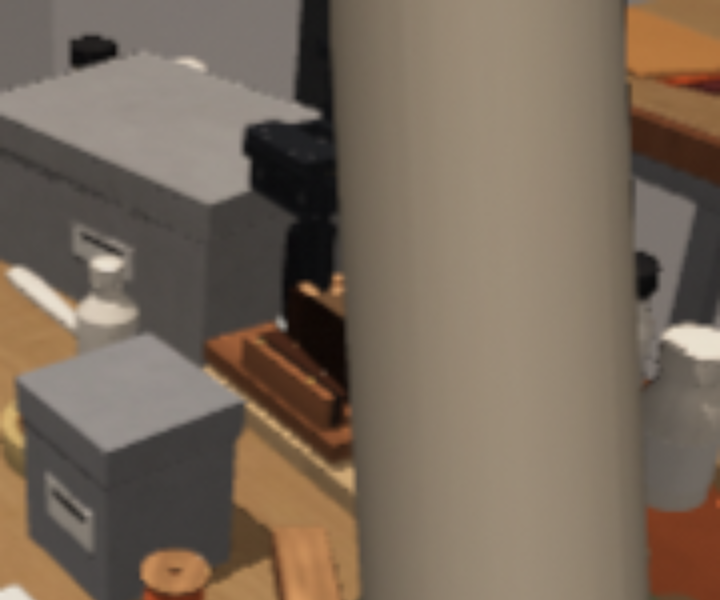

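Call:
send_rows([
  [-1, [0, 0, 0.13], [0, 0, 0]],
  [-1, [0, 0, 0.23], [0, 0, 0]],
  [-1, [0, 0, 0.257], [0, 0, 0]],
  [-1, [0, 0, 0.257], [0, 0, 0]],
])

```text
t: 3.78
eef_pos: [548.8, -144.6, 99.2]
ee_rot: [-3.141, -0.0, -1.651]
contact_force: [0.3, 0.2, 1.0]
width: 88.3
```

Call:
send_rows([
  [1, [0, 0, 0], [0, 0, 0]],
  [1, [0, 0, 0], [0, 0, 0]],
  [1, [0, 0, 0], [0, 0, 0]],
  [1, [0, 0, 0], [0, 0, 0]],
  [1, [0, 0, 0], [0, 0, 0]],
])

```text
t: 4.4
eef_pos: [549.3, -142.9, 99.0]
ee_rot: [-3.141, 0.0, -1.65]
contact_force: [0.5, 5.0, 5.4]
width: 61.7
```

Call:
send_rows([
  [1, [0, 0, -0.05], [0, 0, 0]],
  [1, [0, 0, -0.2], [0, 0, 0]],
  [1, [0, 0, -0.5], [0, 0, 0]],
  [1, [0, 0, -0.5], [0, 0, 0]],
])

```text
t: 4.9
eef_pos: [550.4, -144.4, 203.0]
ee_rot: [-3.134, -0.004, -1.65]
contact_force: [-0.4, 0.2, -2.3]
width: 61.6
```

```bash
python3 did.py '[0,0,-0.243]' 0; python3 plan.py '[549,-143.4,198.5,-1.0]' '[549,-143.4,198.5,1.491]'
python3 - <<'E'
from h import *
f=optics.grab_frame('top'); cv2.imwrite('pics/t1.png',cv2.resize(f['pixels'][80:270,340:480,::-1],None,fx=3,fy=3)); np.savez('t1.npz',**f)
print(robot.get_obs()['contact_force'],robot.get_obs()['width'])
E
```

```text
[549.0266692813522, -143.3764646800912, 198.52, -1.6500309438138259]
[549, -143.4, 198.5, -1.0] -> [0.0, 0.0, 0.0] [0, 0, -0.2069] rows>= 3.5 ends [ 549.03 -143.38  198.52   -1.  ]
[549, -143.4, 198.5, 1.491] -> [0.0, 0.0, 0.0] [0, 0, -0.9998] rows>= 16.8 ends [ 549.03 -143.38  198.52    1.49]
[-5.07945971e-01  2.14211282e-03 -3.73050028e+00] 61.55367977378264
```

View pics/t1.png

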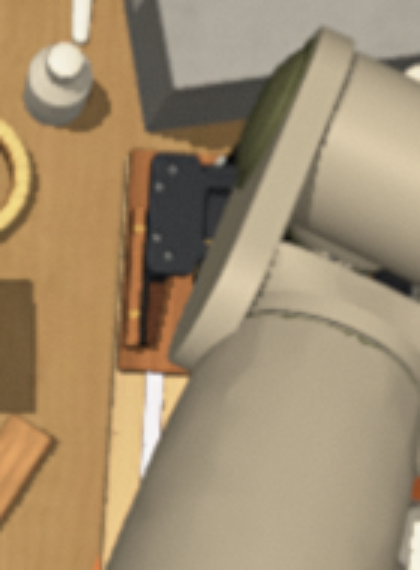

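Call:
send_rows([
  [1, [0, 0, 0], [0, 0, -0.25]],
  [1, [0, 0, 0], [0, 0, -0.25]],
  [1, [0, 0, 0], [0, 0, -0.25]],
  [1, [0, 0, 0], [0, 0, -0.25]],
  [1, [0, 0, 0], [0, 0, -0.25]],
])

```text
t: 5.58
eef_pos: [548.4, -143.3, 197.0]
ee_rot: [3.14, 0.003, -0.865]
contact_force: [0.0, 0.4, -2.1]
width: 61.6
```

Call:
send_rows([
  [1, [0, 0, 0], [0, 0, -0.25]],
  [1, [0, 0, 0], [0, 0, -0.25]],
  [1, [0, 0, 0], [0, 0, -0.25]],
  [1, [0, 0, 0], [0, 0, -0.25]],
  [1, [0, 0, 0], [0, 0, -0.25]],
])

```text
t: 6.2
eef_pos: [548.7, -143.3, 197.7]
ee_rot: [-3.141, 0.001, -0.081]
contact_force: [0.1, 0.5, -2.1]
width: 61.4
```

Call:
send_rows([
  [1, [0, 0, 0], [0, 0, -0.25]],
  [1, [0, 0, 0], [0, 0, -0.25]],
  [1, [0, 0, 0], [0, 0, -0.25]],
  [1, [0, 0, 0], [0, 0, -0.25]],
  [1, [0, 0, 0], [0, 0, -0.25]],
])

```text
t: 6.82
eef_pos: [548.9, -143.4, 198.1]
ee_rot: [-3.141, 0.0, 0.703]
contact_force: [-0.5, -0.2, -1.8]
width: 61.9
```

Call:
send_rows([
  [1, [0, 0, 0], [0, 0, -0.25]],
  [1, [0, 0, 0], [0, 0, -0.25]],
  [1, [0, 0, 0], [0, 0, -0.25]],
  [1, [0, 0, 0], [0, 0, -0.25]],
  [1, [0, 0, 0], [0, 0, -0.25]],
])

```text
t: 7.45
eef_pos: [548.9, -143.4, 198.3]
ee_rot: [-3.141, -0.0, 1.487]
contact_force: [-0.6, -0.3, -1.8]
width: 62.0
```

Call:
send_rows([
  [1, [0.02, -0.025, 0.2], [0, 0, 0]],
  [1, [0.02, -0.025, 0.4], [0, 0, 0]],
  [1, [0.02, -0.025, 0.46], [0, 0, 0]],
  [1, [0.02, -0.025, 0.48], [0, 0, 0]],
  [1, [0.02, -0.025, 0.488], [0, 0, 0]],
])

```text
t: 8.07
eef_pos: [545.0, -139.3, 102.1]
ee_rot: [3.14, 0.001, 1.49]
contact_force: [0.2, -0.1, -1.4]
width: 61.5
```

Call:
send_rows([
  [1, [0, 0, 0.003], [0, 0, 0]],
  [1, [0, 0, 0.006], [0, 0, 0]],
  [1, [0, 0, 0.01], [0, 0, 0]],
])

```text
t: 8.45
eef_pos: [544.5, -139.0, 99.2]
ee_rot: [3.141, 0.0, 1.491]
contact_force: [0.2, -0.9, -2.5]
width: 62.3
```

Call:
send_rows([
  [1, [0, 0, 0.003], [0, 0, 0]],
  [1, [-0.01, 0, 0.003], [0, 0, 0]],
  [1, [-0.015, 0, 0.003], [0, 0, 0]],
  [1, [-0.015, 0, 0.003], [0, 0, 0]],
])

```text
t: 8.95
eef_pos: [544.6, -141.9, 99.0]
ee_rot: [3.14, 0.0, 1.491]
contact_force: [0.1, 4.1, 6.1]
width: 61.5
```

Call:
send_rows([
  [1, [-0.005, 0, 0], [0, 0, 0]],
  [1, [-0.005, 0, 0], [0, 0, 0]],
])

```text
t: 9.2
eef_pos: [544.5, -142.5, 99.0]
ee_rot: [3.14, -0.001, 1.492]
contact_force: [0.3, 5.6, 6.5]
width: 61.7
```

Call:
send_rows([
  [1, [-0.005, 0, 0], [0, 0, 0]],
  [1, [-0.005, 0, 0], [0, 0, 0]],
])

```text
t: 9.45
eef_pos: [544.5, -142.6, 99.0]
ee_rot: [3.14, -0.002, 1.491]
contact_force: [1.1, 10.2, 8.4]
width: 61.7
```

Call:
send_rows([
  [1, [-0.005, 0, 0], [0, 0, 0]],
  [1, [-0.005, 0, 0], [0, 0, 0]],
])

```text
t: 9.7
eef_pos: [544.5, -142.7, 99.1]
ee_rot: [3.14, -0.004, 1.492]
contact_force: [1.7, 15.1, 9.1]
width: 61.8
```

Call:
send_rows([
  [1, [0.005, 0.01, 0], [0, 0, 0]],
  [1, [0.005, 0.02, 0], [0, 0, 0]],
  [1, [0.005, 0.02, 0], [0, 0, 0]],
])

```text
t: 10.07
eef_pos: [546.9, -142.8, 99.0]
ee_rot: [-3.138, -0.003, 1.492]
contact_force: [-10.5, 10.5, 14.6]
width: 61.7
```

Call:
send_rows([
  [1, [0, 0.005, 0], [0, 0, 0]],
  [1, [0, 0.005, 0], [0, 0, 0]],
])

```text
t: 10.32
eef_pos: [547.8, -142.9, 99.0]
ee_rot: [-3.138, -0.003, 1.492]
contact_force: [-11.8, 11.8, 14.8]
width: 61.8
```

Call:
send_rows([
  [1, [0.003, 0, -0.002], [0, 0, 0]],
  [1, [0.003, 0.005, -0.002], [0, 0, 0]],
  [1, [0.003, 0.005, -0.002], [0, 0, 0]],
])

```text
t: 10.7
eef_pos: [549.2, -143.0, 99.0]
ee_rot: [-3.139, -0.002, 1.492]
contact_force: [-7.5, 6.7, 9.4]
width: 61.7
```

Call:
send_rows([
  [1, [0, 0.005, 0], [0, 0, 0]],
  [1, [0, 0.005, 0], [0, 0, 0]],
])

```text
t: 10.95
eef_pos: [550.1, -143.0, 99.0]
ee_rot: [-3.139, -0.002, 1.492]
contact_force: [-7.1, 6.8, 8.9]
width: 61.9
```

Still sliding at a steady friction force, so I'll keep going until it hits the short leg.

Call:
send_rows([
  [1, [0, 0.005, 0], [0, 0, 0]],
  [1, [0, 0.01, 0], [0, 0, 0]],
  [1, [0, 0.01, 0], [0, 0, 0]],
])

```text
t: 11.32
eef_pos: [551.1, -143.1, 99.0]
ee_rot: [-3.136, -0.002, 1.492]
contact_force: [-14.6, 7.3, 14.5]
width: 61.8
```

Call:
send_rows([
  [1, [0, 0.005, 0], [0, 0, 0]],
  [1, [0, 0.005, 0], [0, 0, 0]],
])

```text
t: 11.58
eef_pos: [551.2, -143.1, 99.0]
ee_rot: [-3.133, -0.002, 1.492]
contact_force: [-20.8, 7.4, 18.0]
width: 61.7
```

Call:
send_rows([
  [1, [0.003, -0.01, 0], [0, 0, 0]],
  [1, [0.003, -0.01, 0], [0, 0, 0]],
  [-1, [0.003, -0.01, 0], [0, 0, 0]],
  [-1, [0.003, -0.01, 0], [0, 0, 0]],
  [-1, [0.003, -0.01, 0], [0, 0, 0]],
])

```text
t: 12.2
eef_pos: [552.1, -143.5, 98.6]
ee_rot: [3.141, 0.0, 1.491]
contact_force: [-1.3, 0.9, 0.3]
width: 87.6
```

Call:
send_rows([
  [-1, [0, 0, -0.1], [0, 0, 0]],
  [-1, [0, 0, -0.4], [0, 0, 0]],
  [-1, [0, 0, -0.5], [0, 0, 0]],
  [-1, [0, 0, -0.5], [0, 0, 0]],
])

```text
t: 12.7
eef_pos: [552.5, -143.6, 199.9]
ee_rot: [3.139, 0.001, 1.492]
contact_force: [-0.1, 0.3, 0.2]
width: 88.2
```

```bash
python3 did.py '[0,0,0]' -1.0; python3 did.py '[0.001,0.015,-0.001]' 0
python3 - <<'E'
from h import *
f=dict(np.load('top0.npz'));P,_=cloud(f);x,y,z=P.T
s=(x>280)&(x<520)&(y>120)&(y<420)&(z>70);print(s.sum(),P[s].min(0),P[s].max(0))
s=(x>280)&(x<640)&(y>-40)&(y<420)&(z>130);print(s.sum(),P[s].min(0),P[s].max(0))
E
python3 plan.py '[500,20,200,0.7]' '[426,256.2,200,-1.11]'
```

```text
[549.0266692813522, -143.3764646800912, 198.52, 1.4915617097759672]
[552.0330873674909, -143.41454737088037, 198.72, 1.4915617097759672]
193 [440.22441237 120.04115793  70.30237969] [519.8687911  341.00315774 123.9827708 ]
2297 [280.00219413 -39.85987389 130.27712239] [629.85458857 362.04590668 437.79152369]
[500, 20, 200, 0.7] -> [0.794, -0.324, -0.006] [0, 0, 0.252] rows>= 4.2 ends [500.01  20.02 199.92   0.7 ]
[426, 256.2, 200, -1.11] -> [1.942, -0.786, -0.006] [0, 0, 0.8281] rows>= 13.9 ends [426.07 256.21 199.92  -1.11]
```

Call:
send_rows([
  [-1, [0.794, -0.324, -0.006], [0, 0, 0.252]],
  [-1, [0.794, -0.324, -0.006], [0, 0, 0.252]],
  [-1, [0.794, -0.324, -0.006], [0, 0, 0.252]],
  [-1, [0.794, -0.324, -0.006], [0, 0, 0.252]],
  [-1, [0.794, -0.324, -0.006], [0, 0, 0.252]],
])

```text
t: 13.32
eef_pos: [499.4, 20.7, 198.4]
ee_rot: [-3.14, 0.002, 0.698]
contact_force: [-0.8, 0.1, 0.6]
width: 88.1
```

```bash
python3 did.py '[0.794,-0.324,-0.006]' 0.252; python3 plan.py '[455,150,180,-0.1]'
```

```text
[500.0056878138386, 20.016262746687772, 199.92, 0.6998803610713393]
[455, 150, 180, -0.1] -> [0.247, -0.642, 0.1] [0, 0, 0.2546] rows>= 4.3 ends [ 4.5509e+02  1.5005e+02  1.7992e+02 -1.0000e-01]
```

Call:
send_rows([
  [-1, [0.247, -0.642, 0.1], [0, 0, 0.2546]],
  [-1, [0.247, -0.642, 0.1], [0, 0, 0.2546]],
  [-1, [0.247, -0.642, 0.1], [0, 0, 0.2546]],
  [-1, [0.247, -0.642, 0.1], [0, 0, 0.2546]],
  [-1, [0.247, -0.642, 0.1], [0, 0, 0.2546]],
])

```text
t: 13.95
eef_pos: [454.4, 150.3, 178.3]
ee_rot: [3.141, 0.003, -0.103]
contact_force: [-0.3, 0.3, -0.1]
width: 88.3
```

```bash
python3 did.py '[0.247,-0.642,0.1]' 0.2546; python3 plan.py '[428,240,150,-0.95]'
python3 - <<'E'
from fit import *
f=optics.grab_frame('top'); np.savez('t2.npz',**f)
L=sledlines(549.4,-143,-.080)
draw(f,L,375,450,120,215,6,'pics/v7.png')
f2=optics.grab_frame('scene'); np.savez('s2.npz',**f2)
cv2.imwrite('pics/s2.png',cv2.resize(f2['pixels'][140:240,320:420,::-1],None,fx=6,fy=6))
E
```

```text
[455.0868978066517, 150.05172831008798, 179.92, -0.09996912853262196]
[428, 240, 150, -0.95] -> [-0.18, -0.434, 0.15] [0, 0, 0.2706] rows>= 4.6 ends [427.93 240.01 149.92  -0.95]
```

View pics/v7.png

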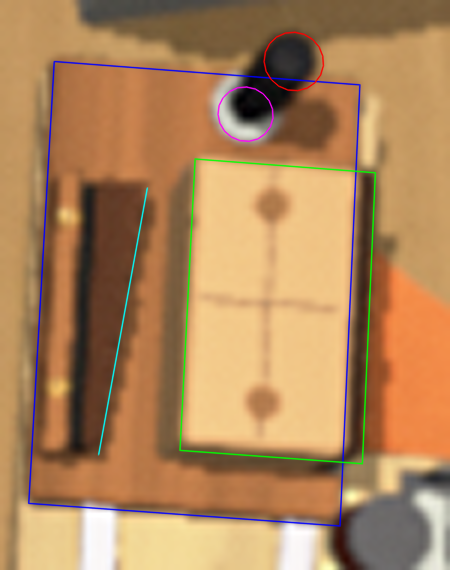

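View pics/s2.png

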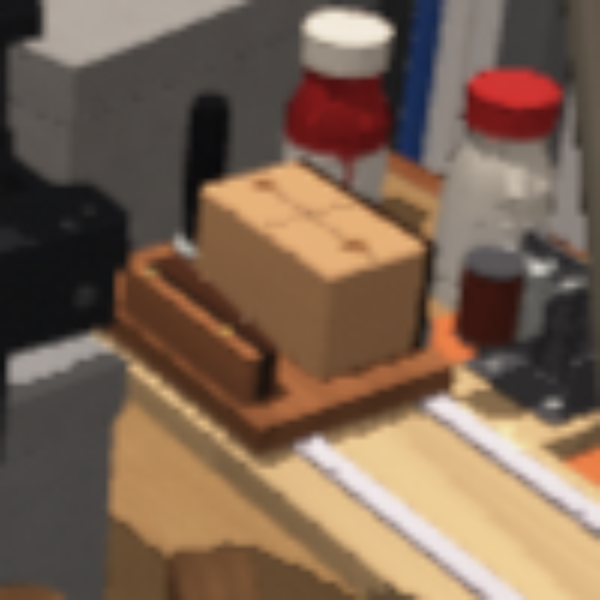

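```bash
python3 - <<'E'
from fit import *
f=dict(np.load('t2.npz')); g=dict(np.load('s2.npz'));f0=dict(np.load('top0.npz'));
mk=lambda LL,fr:(lambda q,s:score(fr,[[tr(q,a),tr(q,b)] for a,b in LL],s))
B=[((-50,31,98),(50,31,98)),((-50,31,98),(-50,-22,98)),((50,31,98),(50,-22,98))]
for fr in (f,g): 
  for p in ([550,-143,-.08],[551,-142,-.1],[549,-142,-.06]): print('block',fit(mk(B,fr),p))
for LL in ([B[0]],):
  for fr in (f0,f): print('long edge',[fit(mk(LL,fr),p)[0].round(3) for p in ([550,-143,-.08],[551,-142,-.1],[549,-142,-.06])])
# scene: bottom edge of back side
C=[((-50,31,42),(50,31,42)),((-50,31,42),(-50,-31,42)),((-50,31,98),(-50,31,42)),((-50,31,98),(50,31,98)),((-50,31,98),(-50,-31,98))]
print(fit(mk(C,g),[550,-141,-.08]))
D=[((-66,74,42),(-66,-20,42)),((-66,74,42),(94,74,42)),((94,74,42),(94,20,42)),((-66,-37,42),(-66,0,42))]
print('deck',fit(mk(D,g),[549,-142,-.08]),fit(mk(D,f),[549,-142,-.08]))
E
```

```text
block (array([ 5.51098235e+02, -1.43669534e+02, -8.07979556e-02]), np.float64(2130.40771484375))
block (array([ 5.51154239e+02, -1.43790915e+02, -8.31525996e-02]), np.float64(2131.54638671875))
block (array([ 5.51223269e+02, -1.43721583e+02, -8.03589552e-02]), np.float64(2129.51025390625))
block (array([ 5.49641235e+02, -1.38658779e+02, -6.83876708e-02]), np.float64(2293.15771484375))
block (array([ 5.49670124e+02, -1.38733721e+02, -7.14911457e-02]), np.float64(2293.38427734375))
block (array([ 5.49618143e+02, -1.38680436e+02, -6.90239140e-02]), np.float64(2293.404541015625))
long edge [array([ 5.48663e+02, -1.44358e+02, -6.20000e-02]), array([ 5.48419e+02, -1.44309e+02, -6.20000e-02]), array([ 5.48637e+02, -1.44347e+02, -6.10000e-02])]
long edge [array([ 5.49856e+02, -1.43535e+02, -8.30000e-02]), array([ 5.49830e+02, -1.43568e+02, -8.20000e-02]), array([ 5.4966e+02, -1.4356e+02, -8.3000e-02])]
(array([ 5.49704318e+02, -1.37669232e+02, -4.89589201e-02]), np.float64(2100.28076171875))
deck (array([ 5.51614769e+02, -1.26369620e+02, -7.90632153e-02]), np.float64(1663.9671630859375)) (array([ 5.49108703e+02, -1.40517501e+02, -8.32516472e-02]), np.float64(2187.2822265625))
```

Call:
send_rows([
  [-1, [-0.18, -0.434, 0.15], [0, 0, 0.2706]],
  [-1, [-0.18, -0.434, 0.15], [0, 0, 0.2706]],
  [-1, [-0.18, -0.434, 0.15], [0, 0, 0.2706]],
  [-1, [-0.18, -0.434, 0.15], [0, 0, 0.2706]],
  [-1, [-0.18, -0.434, 0.15], [0, 0, 0.2706]],
])

```text
t: 14.68
eef_pos: [427.5, 239.9, 148.9]
ee_rot: [3.14, 0.001, -0.953]
contact_force: [0.5, 0.4, -0.6]
width: 88.2
```

```bash
python3 did.py '[-0.18,-0.434,0.15]' 0.2706; python3 plan.py '[426,256.2,100,-1.11]' '[426,256.2,60,-1.11]'
```

```text
[427.9295112260683, 240.01125451000053, 149.92, -0.95008410059402]
[426, 256.2, 100, -1.11] -> [-0.071, -0.039, 0.25] [0, 0, 0.0509] rows>= 0.9 ends [426.02 256.1   99.92  -1.11]
[426, 256.2, 60, -1.11] -> [-0.071, -0.039, 0.45] [0, 0, 0.0509] rows>= 1.5 ends [426.02 256.1   59.92  -1.11]
```

Call:
send_rows([
  [-1, [-0.071, -0.039, 0.15], [0, 0, 0.0509]],
  [-1, [-0.071, -0.039, 0.35], [0, 0, 0.0509]],
  [-1, [-0.071, -0.039, 0.45], [0, 0, 0.0509]],
  [-1, [-0.071, -0.039, 0.45], [0, 0, 0.0509]],
], newtons=45)

```text
t: 15.18
eef_pos: [425.1, 255.7, 58.3]
ee_rot: [3.138, 0.001, -1.109]
contact_force: [-0.2, 0.5, 0.8]
width: 88.1
```

Call:
send_rows([
  [1, [0, 0, 0], [0, 0, 0]],
  [1, [0, 0, 0], [0, 0, 0]],
  [1, [0, 0, 0], [0, 0, 0]],
  [1, [0, 0, 0], [0, 0, 0]],
  [1, [0, 0, 0], [0, 0, 0]],
])

```text
t: 15.8
eef_pos: [426.1, 256.1, 60.0]
ee_rot: [-3.141, -0.0, -1.11]
contact_force: [0.3, -0.6, 0.2]
width: 40.7
```

Call:
send_rows([
  [1, [0, 0, 0], [0, 0, 0]],
  [1, [0, 0, 0], [0, 0, 0]],
])

```text
t: 16.05
eef_pos: [426.0, 256.1, 59.9]
ee_rot: [3.142, 0.0, -1.11]
contact_force: [0.5, -0.6, 1.0]
width: 23.5
```

Call:
send_rows([
  [1, [0, 0, -0.02], [0, 0, 0]],
  [1, [0, 0, -0.2], [0, 0, 0]],
  [1, [0, 0, -0.5], [0, 0, 0]],
  [1, [0, 0, -0.65], [0, 0, 0]],
  [1, [0, 0, -0.65], [0, 0, 0]],
])

```text
t: 16.68
eef_pos: [426.7, 256.3, 191.8]
ee_rot: [-3.137, -0.001, -1.11]
contact_force: [-0.6, 0.7, -1.4]
width: 23.3
```

```bash
python3 did.py '[-0.071,-0.039,0.45]' 0.0509;python3 did.py '[0,0,-0.65]' 0; python3 plan.py '[435,150,190,-0.3]' 
python3 - <<'E'
from ov import *
f=optics.grab_frame('top'); cv2.imwrite('pics/t3.png',cv2.resize(f['pixels'][180:330,180:330,::-1],None,fx=4,fy=4))
f=optics.grab_frame('scene'); cv2.imwrite('pics/s3.png',cv2.resize(f['pixels'][130:330,200:400,::-1],None,fx=3,fy=3))
E
```

```text
[426.0156052789034, 256.0990437933485, 59.91999999999999, -1.1099911666617406]
[426.0156052789034, 256.0990437933485, 189.92, -1.1099911666617406]
[435, 150, 190, -0.3] -> [0.495, 0.196, -0.0] [0, 0, -0.2578] rows>= 4.3 ends [ 4.3493e+02  1.4999e+02  1.8992e+02 -3.0000e-01]
```

View pics/s3.png

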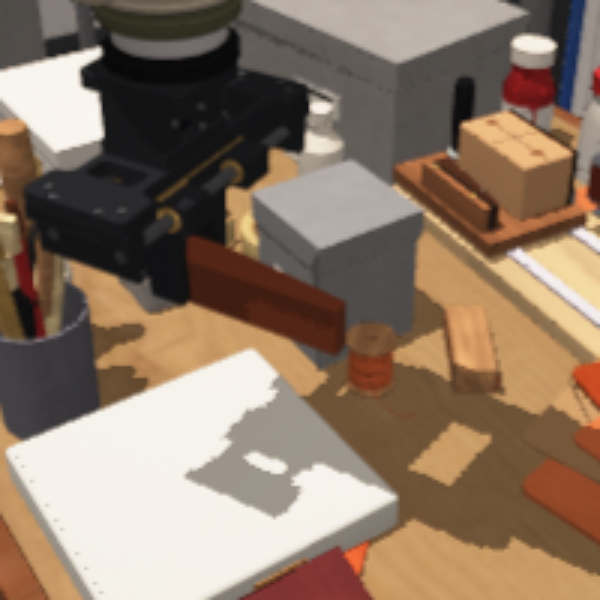

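Call:
send_rows([
  [1, [0.495, 0.196, 0], [0, 0, -0.2578]],
  [1, [0.495, 0.196, 0], [0, 0, -0.2578]],
  [1, [0.495, 0.196, 0], [0, 0, -0.2578]],
  [1, [0.495, 0.196, 0], [0, 0, -0.2578]],
  [1, [0.495, 0.196, 0], [0, 0, -0.2578]],
])

```text
t: 17.4
eef_pos: [434.3, 149.7, 188.2]
ee_rot: [3.14, 0.003, -0.296]
contact_force: [-0.0, 0.1, -1.6]
width: 23.4
```

```bash
python3 did.py '[0.495,0.196,0]' -0.2578; python3 plan.py '[415,60,190,0.55]'
```

```text
[434.92664421781143, 149.99422116483055, 189.92, -0.30008858056629195]
[415, 60, 190, 0.55] -> [0.038, 0.459, -0.0] [0, 0, -0.2706] rows>= 4.6 ends [415.05  60.05 189.92   0.55]
```

Call:
send_rows([
  [1, [0.038, 0.459, 0], [0, 0, -0.2706]],
  [1, [0.038, 0.459, 0], [0, 0, -0.2706]],
  [1, [0.038, 0.459, 0], [0, 0, -0.2706]],
  [1, [0.038, 0.459, 0], [0, 0, -0.2706]],
  [1, [0.038, 0.459, 0], [0, 0, -0.2706]],
])

```text
t: 18.02
eef_pos: [414.3, 60.0, 188.3]
ee_rot: [-3.139, 0.003, 0.555]
contact_force: [0.0, 0.7, -0.6]
width: 23.4
```

```bash
python3 did.py '[0.038,0.459,0]' -0.2706; python3 plan.py '[390,-45,180,1.35]'
```

```text
[415.05047918788085, 60.0501381815516, 189.92, 0.5500263914951061]
[390, -45, 180, 1.35] -> [-0.381, 0.382, 0.05] [0, 0, -0.2546] rows>= 4.3 ends [390.02 -44.91 179.92   1.35]
```

Call:
send_rows([
  [1, [-0.381, 0.382, 0.05], [0, 0, -0.2546]],
  [1, [-0.381, 0.382, 0.05], [0, 0, -0.2546]],
  [1, [-0.381, 0.382, 0.05], [0, 0, -0.2546]],
  [1, [-0.381, 0.382, 0.05], [0, 0, -0.2546]],
  [1, [-0.381, 0.382, 0.05], [0, 0, -0.2546]],
])

```text
t: 18.65
eef_pos: [389.3, -44.9, 178.4]
ee_rot: [-3.138, -0.001, 1.354]
contact_force: [-0.3, 0.0, -1.2]
width: 23.5
```

```bash
python3 did.py '[-0.381,0.382,0.05]' -0.2546; python3 plan.py '[380.2,-85,110,1.491]' '[380.2,-85,80,1.491]'
```

```text
[390.0241850005822, -44.912162666185054, 179.92, 1.3498758810990674]
[380.2, -85, 110, 1.491] -> [-0.206, -0.004, 0.35] [0, 0, -0.0449] rows>= 1.3 ends [380.22 -84.94 109.92   1.49]
[380.2, -85, 80, 1.491] -> [-0.206, -0.004, 0.5] [0, 0, -0.0449] rows>= 1.7 ends [380.22 -84.94  79.92   1.49]
```

Call:
send_rows([
  [1, [-0.206, -0.004, 0.1], [0, 0, -0.0449]],
  [1, [-0.206, -0.004, 0.35], [0, 0, -0.0449]],
  [1, [-0.206, -0.004, 0.5], [0, 0, -0.0449]],
  [1, [-0.206, -0.004, 0.5], [0, 0, -0.0449]],
])

```text
t: 19.15
eef_pos: [378.5, -84.1, 77.8]
ee_rot: [-3.135, -0.003, 1.491]
contact_force: [0.2, 0.3, -0.3]
width: 23.5
```

```bash
python3 did.py '[-0.206,-0.004,0.5]' -0.0449
python3 - <<'E'
from ov import *
f=optics.grab_frame('top'); cv2.imwrite('pics/t4.png',cv2.resize(f['pixels'][130:270,350:470,::-1],None,fx=4,fy=4));np.savez('t4.npz',**f)
f=optics.grab_frame('scene'); cv2.imwrite('pics/s4.png',cv2.resize(f['pixels'][140:270,310:450,::-1],None,fx=4.5,fy=4.5));np.savez('s4.npz',**f)
E
```

```text
[380.21556307262637, -84.93554253188886, 79.91999999999999, 1.4909333912452492]
```

View pics/t4.png

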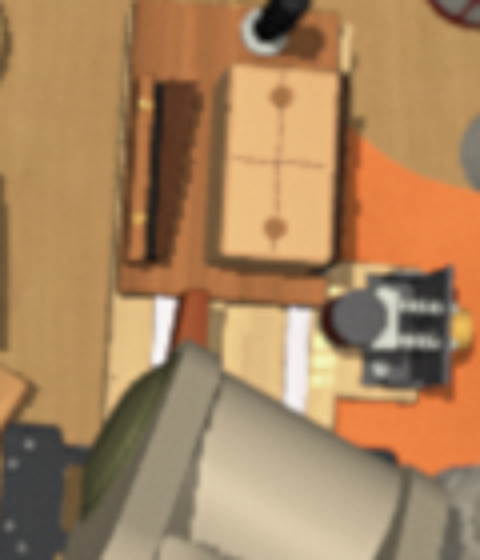

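View pics/s4.png

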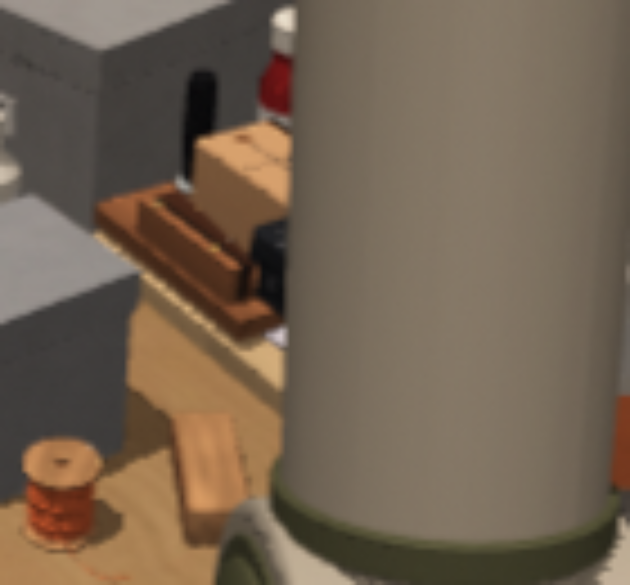

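```bash
python3 - <<'E'
from ov import *
f=dict(np.load('t4.npz'))
L=sledlines(551.1,-143.3,-.080)+wedgelines(380.2,-85,-.080,z0=50)
c,s=np.cos(-.08),np.sin(-.08)
T=lambda p:[551.1+c*p[0]-s*p[1],-143.3+s*p[0]+c*p[1],42+p[2]]
L.append(([T(p) for p in [(-50,-31,0),(-50,31,0),(50,31,0)]],(0,255,255)))
L.append(([T(p) for p in [(-50,31,0),(-50,31,56)]],(0,255,255)))
draw(f,L,370,450,120,235,5,'pics/v8.png')
E
```

```text
(no output)
```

View pics/v8.png

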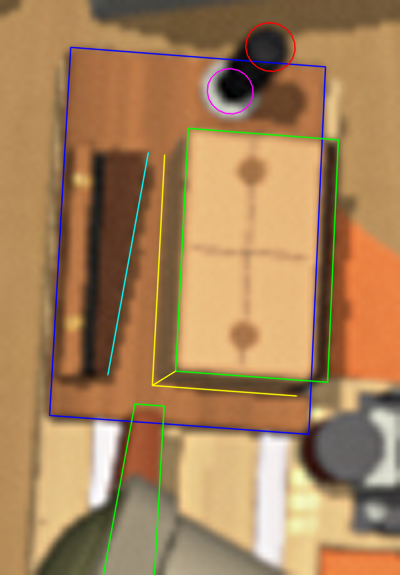

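Call:
send_rows([
  [1, [0.01, 0, 0.02], [0, 0, 0]],
  [1, [0.01, 0, 0.035], [0, 0, 0]],
  [1, [0.01, 0.05, 0.035], [0, 0, 0]],
  [1, [0.01, 0.1, 0.035], [0, 0, 0]],
  [1, [0.01, 0.1, 0.035], [0, 0, 0]],
])

```text
t: 19.88
eef_pos: [401.2, -84.7, 73.0]
ee_rot: [3.141, 0.0, 1.491]
contact_force: [0.2, 0.7, -0.8]
width: 23.3
```

Call:
send_rows([
  [1, [0, 0.05, 0], [0, 0, 0]],
  [1, [0, 0.1, 0], [0, 0, 0]],
  [1, [0, 0.15, 0], [0, 0, 0]],
  [1, [0, 0.2, 0], [0, 0, 0]],
  [1, [0, 0.2, 0], [0, 0, 0]],
])

```text
t: 20.5
eef_pos: [440.8, -87.8, 72.8]
ee_rot: [3.141, 0.0, 1.491]
contact_force: [-0.1, -0.5, -1.2]
width: 23.6
```

Call:
send_rows([
  [1, [-0.015, 0, 0], [0, 0, 0]],
  [1, [-0.015, 0.05, 0], [0, 0, 0]],
  [1, [-0.015, 0.1, 0], [0, 0, 0]],
  [1, [-0.015, 0.13, 0], [0, 0, 0]],
  [1, [-0.015, 0.13, 0], [0, 0, 0]],
])

```text
t: 21.12
eef_pos: [466.5, -92.8, 72.9]
ee_rot: [3.141, 0.0, 1.491]
contact_force: [1.4, 1.7, -0.5]
width: 23.4
```

Call:
send_rows([
  [1, [0, 0.02, 0.004], [0, 0, 0]],
  [1, [0, 0.035, 0.004], [0, 0, 0]],
  [1, [0, 0.035, 0.004], [0, 0, 0]],
])

```text
t: 21.5
eef_pos: [473.1, -93.4, 72.2]
ee_rot: [3.141, 0.0, 1.491]
contact_force: [1.2, 2.5, -1.7]
width: 23.6
```

Call:
send_rows([
  [1, [0, 0.015, 0], [0, 0, 0]],
  [1, [0, 0.025, 0], [0, 0, 0]],
  [1, [0, 0.025, 0], [0, 0, 0]],
])

```text
t: 21.88
eef_pos: [478.1, -93.8, 72.2]
ee_rot: [3.141, 0.0, 1.491]
contact_force: [1.3, 2.1, -1.4]
width: 23.4
```

Call:
send_rows([
  [1, [0, 0.01, 0.003], [0, 0, 0]],
  [1, [0, 0.02, 0.003], [0, 0, 0]],
  [1, [0, 0.02, 0.003], [0, 0, 0]],
])

```text
t: 22.25
eef_pos: [481.7, -94.1, 71.9]
ee_rot: [-3.141, 0.0, 1.491]
contact_force: [-4.3, 2.4, 4.8]
width: 23.3
```

Call:
send_rows([
  [1, [0, 0.01, 0], [0, 0, 0]],
  [1, [0, 0.02, 0], [0, 0, 0]],
  [1, [0, 0.02, 0], [0, 0, 0]],
])

```text
t: 22.62
eef_pos: [485.0, -94.5, 71.9]
ee_rot: [-3.139, 0.0, 1.492]
contact_force: [-8.2, 0.6, 8.7]
width: 23.0
```

Call:
send_rows([
  [1, [0, 0.01, 0], [0, 0, 0]],
  [1, [0, 0.02, 0], [0, 0, 0]],
  [1, [0, 0.02, 0], [0, 0, 0]],
])

```text
t: 23.0
eef_pos: [488.1, -94.8, 71.8]
ee_rot: [-3.137, 0.0, 1.492]
contact_force: [-15.1, -0.1, 13.3]
width: 23.6
```

Call:
send_rows([
  [1, [0, 0.01, 0], [0, 0, 0]],
  [1, [0, 0.02, 0], [0, 0, 0]],
  [1, [0, 0.02, 0], [0, 0, 0]],
])

```text
t: 23.38
eef_pos: [491.3, -95.0, 71.8]
ee_rot: [-3.134, -0.0, 1.492]
contact_force: [-20.5, -0.9, 17.6]
width: 23.5
```

Call:
send_rows([
  [1, [0, 0.005, -0.003], [0, 0, 0]],
  [1, [0, 0.01, -0.004], [0, 0, 0]],
  [1, [0, 0.01, -0.004], [0, 0, 0]],
  [1, [0, 0.01, -0.004], [0, 0, 0]],
])

```text
t: 23.88
eef_pos: [492.8, -95.1, 71.9]
ee_rot: [-3.133, -0.0, 1.492]
contact_force: [-20.2, -2.8, 10.0]
width: 23.3
```

Call:
send_rows([
  [1, [0, 0.006, 0], [0, 0, 0]],
  [1, [0, 0.006, 0], [0, 0, 0]],
  [1, [0, -0.01, 0], [0, 0, 0]],
  [1, [0, -0.012, 0], [0, 0, 0]],
])

```text
t: 24.38
eef_pos: [492.7, -95.2, 72.0]
ee_rot: [-3.14, 0.0, 1.491]
contact_force: [-4.7, -1.0, -2.3]
width: 23.2
```

Call:
send_rows([
  [0, [0, -0.002, 0], [0, 0, 0]],
  [0, [0, -0.002, 0], [0, 0, 0]],
  [0, [0, -0.01, 0], [0, 0, 0]],
  [0, [0, -0.015, -0.2], [0, 0, 0]],
  [0, [0, -0.015, -0.45], [0, 0, 0]],
])

```text
t: 25.0
eef_pos: [490.5, -94.7, 163.2]
ee_rot: [-3.141, -0.001, 1.49]
contact_force: [0.5, -0.2, -0.1]
width: 43.9
```

Call:
send_rows([
  [0, [0, 0, -0.15], [0, 0, 0]],
  [-1, [0, 0, -0.2], [0, 0, 0]],
  [-1, [0, 0, -0.2], [0, 0, 0]],
  [-1, [0, 0, -0.2], [0, 0, 0]],
])

```text
t: 25.5
eef_pos: [490.0, -94.6, 201.0]
ee_rot: [-3.14, -0.001, 1.491]
contact_force: [1.0, -0.1, 0.1]
width: 71.9
```

```bash
python3 - <<'E'
import json
from plan import apply
c=json.load(open('cmd.json'))
c=apply(c,[.01-.015,.1+.2+.13+.035+.025+.02+.02+.02+.02+.01-.012-.015,.035+.004+.003-.004-.45-.2],0)
json.dump(list(map(float,c)),open('cmd.json','w')); print(c)
E
python3 - <<'E'
from ov import *
print(robot.get_obs()['eef_pos'])
f=optics.grab_frame('top'); np.savez('t5.npz',**f);
L=sledlines(551.1,-143.3,-.080)
draw(f,[],350,470,110,250,4,'pics/t5.png')
f=optics.grab_frame('scene'); draw(f,[],310,430,130,240,5,'pics/s5.png')
E
```

```text
[np.float64(490.3832641400462), np.float64(-94.75580940808088), np.float64(202.32), 1.4909333912452492]
[490.04812222 -94.59058528 201.0056077 ]
```

View pics/t5.png

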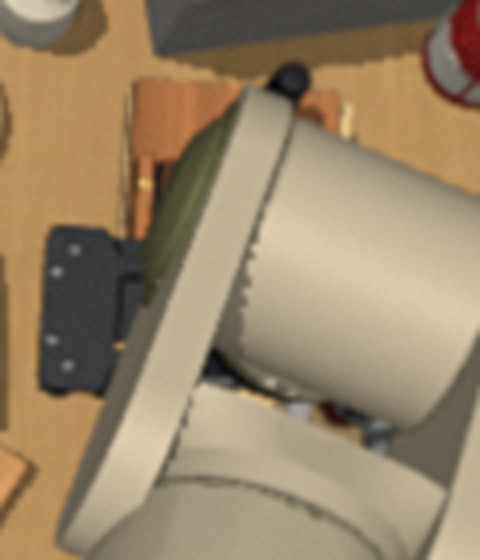

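View pics/s5.png

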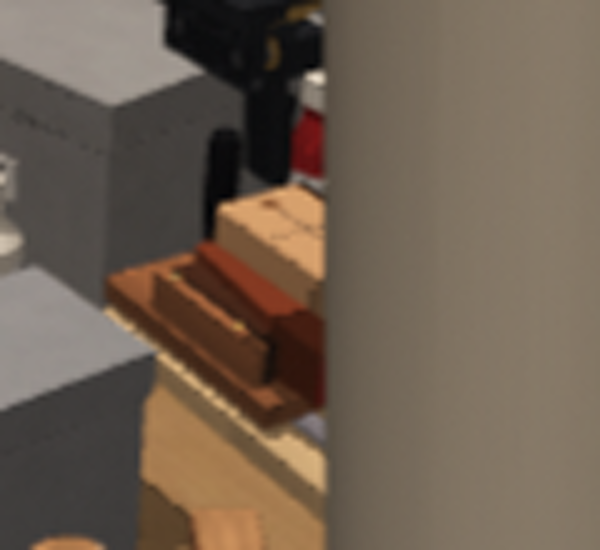

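```bash
python3 - <<'E'
from h import *
f=dict(np.load('top0.npz'));P,_=cloud(f);x,y,z=P.T
s=(x>575)&(x<690)&(y>-260)&(y<-30)&(z>126);Q=P[s]
print(len(Q),Q.min(0).round(),Q.max(0).round()); 
for a in range(-260,-30,20):
    q=Q[(Q[:,1]>=a)&(Q[:,1]<a+20)]
    if len(q): print(a,len(q),q[:,0].min().round(),q[:,2].max().round())
E
python3 plan.py '[631.2,-145.7,185,1.491]'
```

```text
592 [ 622. -250.  126.] [690. -89. 147.]
-260 4 689.0 143.0
-240 27 687.0 144.0
-220 44 683.0 147.0
-200 57 680.0 145.0
-180 71 677.0 145.0
-160 97 622.0 146.0
-140 108 630.0 146.0
-120 113 669.0 145.0
-100 71 668.0 144.0
[631.2, -145.7, 185, 1.491] -> [-0.198, 0.722, 0.087] [0, 0, -0.0] rows>= 2.4 ends [ 631.16 -145.75  184.92    1.49]
```

Call:
send_rows([
  [-0.2, [-0.198, 0.722, 0.087], [0, 0, 0]],
  [-0.2, [-0.198, 0.722, 0.087], [0, 0, 0]],
  [-0.2, [-0.198, 0.722, 0.087], [0, 0, 0]],
  [-0.2, [-0.198, 0.722, 0.087], [0, 0, 0]],
  [-0.2, [-0.198, 0.722, 0.087], [0, 0, 0]],
])

```text
t: 26.22
eef_pos: [630.5, -145.4, 184.5]
ee_rot: [-3.141, -0.0, 1.491]
contact_force: [0.8, 0.0, 0.6]
width: 52.6
```

```bash
python3 did.py '[-0.198,0.722,0.087]' 0
python3 - <<'E'
from ov import *
f=optics.grab_frame('top'); np.savez('t6.npz',**f);draw(f,[],350,470,110,250,4,'pics/t6.png')
f=optics.grab_frame('scene'); draw(f,[],310,430,110,230,5,'pics/s6.png')
E
```

```text
[631.1637993994433, -145.74954325918895, 184.92, 1.4909333912452492]
```

View pics/s6.png

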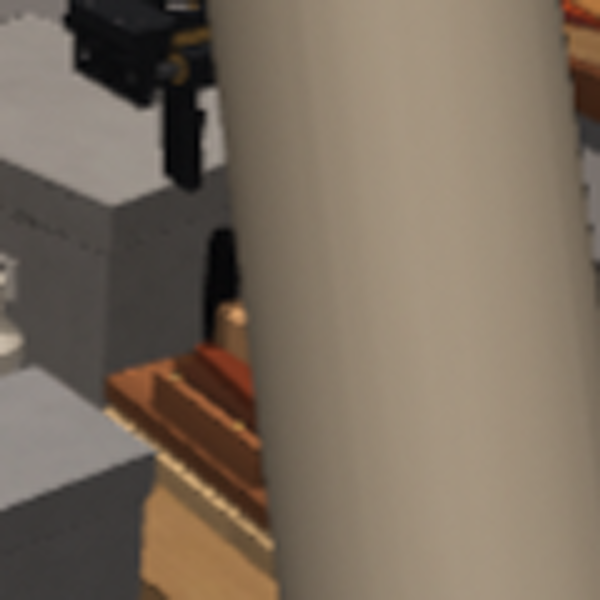

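View pics/t6.png

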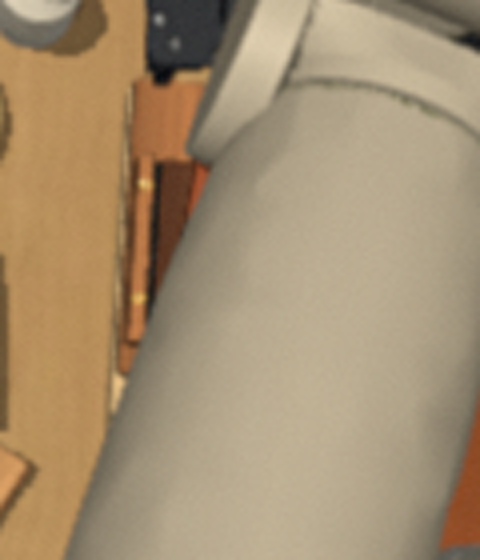

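Call:
send_rows([
  [-0.2, [0, 0, 0.15], [0, 0, 0]],
  [-0.2, [0, 0, 0.27], [0, 0, 0]],
  [-0.2, [0, 0, 0.335], [0, 0, 0]],
  [-0.2, [0, 0, 0.335], [0, 0, 0]],
])

```text
t: 26.82
eef_pos: [630.8, -145.6, 117.8]
ee_rot: [-3.141, -0.0, 1.491]
contact_force: [1.5, -0.2, -0.0]
width: 53.1
```

Call:
send_rows([
  [1, [0, 0, 0], [0, 0, 0]],
  [1, [0, 0, 0], [0, 0, 0]],
  [1, [0, 0, 0], [0, 0, 0]],
  [1, [0, 0, 0], [0, 0, 0]],
  [1, [0, 0, 0], [0, 0, 0]],
])

```text
t: 27.45
eef_pos: [631.3, -145.5, 118.2]
ee_rot: [3.141, -0.0, 1.491]
contact_force: [0.5, 2.1, 2.6]
width: 18.7
```

Call:
send_rows([
  [1, [0, -0.01, 0], [0, 0, 0]],
  [1, [0, -0.04, 0], [0, 0, 0]],
  [1, [0, -0.07, 0], [0, 0, 0]],
  [1, [0, -0.1, 0], [0, 0, 0]],
  [1, [0, -0.13, 0], [0, 0, 0]],
])

```text
t: 28.08
eef_pos: [605.6, -143.4, 118.2]
ee_rot: [3.139, -0.0, 1.491]
contact_force: [6.6, 4.0, 1.8]
width: 18.6
```

Call:
send_rows([
  [1, [0, -0.03, 0], [0, 0, 0]],
  [1, [0, -0.06, 0], [0, 0, 0]],
  [1, [0, -0.09, 0], [0, 0, 0]],
  [1, [0, -0.12, 0], [0, 0, 0]],
  [1, [0, -0.15, 0], [0, 0, 0]],
])

```text
t: 28.7
eef_pos: [575.5, -141.0, 118.2]
ee_rot: [3.139, -0.0, 1.491]
contact_force: [7.6, 5.3, 2.0]
width: 18.6
```

Call:
send_rows([
  [1, [0, -0.03, 0], [0, 0, 0]],
  [1, [0, -0.06, 0], [0, 0, 0]],
  [1, [0, -0.09, 0], [0, 0, 0]],
  [1, [0, -0.12, 0], [0, 0, 0]],
  [1, [0, -0.15, 0], [0, 0, 0]],
])

```text
t: 29.32
eef_pos: [545.6, -138.6, 118.2]
ee_rot: [3.14, -0.0, 1.491]
contact_force: [6.6, 5.3, 1.8]
width: 18.4
```

Call:
send_rows([
  [1, [0, -0.03, 0], [0, 0, 0]],
  [1, [0, -0.06, 0], [0, 0, 0]],
  [1, [0, -0.09, 0], [0, 0, 0]],
  [1, [0, -0.12, 0], [0, 0, 0]],
  [1, [0, -0.15, 0], [0, 0, 0]],
])

```text
t: 29.95
eef_pos: [515.7, -136.1, 118.2]
ee_rot: [3.14, -0.0, 1.491]
contact_force: [7.0, 6.1, 2.2]
width: 18.7
```

Call:
send_rows([
  [1, [0, -0.03, 0], [0, 0, 0]],
  [1, [0, -0.06, 0], [0, 0, 0]],
  [1, [0, -0.09, 0], [0, 0, 0]],
  [1, [0, -0.12, 0], [0, 0, 0]],
  [1, [0, -0.15, 0], [0, 0, 0]],
])

```text
t: 30.58
eef_pos: [485.2, -133.7, 118.2]
ee_rot: [3.141, -0.001, 1.491]
contact_force: [3.3, 6.3, 5.0]
width: 18.9
```

Call:
send_rows([
  [1, [0, -0.01, 0], [0, 0, 0]],
  [1, [0, -0.02, 0], [0, 0, 0]],
  [1, [0, -0.02, 0], [0, 0, 0]],
])

```text
t: 30.95
eef_pos: [481.7, -133.4, 118.2]
ee_rot: [3.14, -0.001, 1.491]
contact_force: [5.1, 6.9, 3.2]
width: 19.2
```

Call:
send_rows([
  [1, [0, -0.005, 0], [0, 0, 0]],
  [1, [0, -0.01, 0], [0, 0, 0]],
  [1, [0, -0.01, 0], [0, 0, 0]],
])

```text
t: 31.32
eef_pos: [481.4, -133.4, 118.3]
ee_rot: [3.135, -0.0, 1.49]
contact_force: [17.4, 7.1, -4.7]
width: 18.6
```

Call:
send_rows([
  [1, [0, -0.005, 0], [0, 0, 0]],
  [1, [0, -0.01, 0], [0, 0, 0]],
  [1, [0, -0.01, 0], [0, 0, 0]],
])

```text
t: 31.7
eef_pos: [481.2, -133.4, 118.4]
ee_rot: [3.13, 0.0, 1.489]
contact_force: [29.8, 8.2, -12.4]
width: 19.1
```

Call:
send_rows([
  [1, [0.006, 0.018, 0], [0, 0, 0]],
  [1, [0.006, 0.018, 0], [0, 0, 0]],
  [-0.2, [0.006, 0.018, 0], [0, 0, 0]],
  [-0.2, [0.006, 0.018, 0], [0, 0, 0]],
  [-0.2, [0.006, 0.018, 0], [0, 0, 0]],
])

```text
t: 32.33
eef_pos: [480.8, -132.2, 117.6]
ee_rot: [-3.14, -0.001, 1.491]
contact_force: [0.4, 4.4, 0.7]
width: 46.8
```

Call:
send_rows([
  [-0.2, [0, 0, -0.2], [0, 0, 0]],
  [-0.2, [0, 0, -0.45], [0, 0, 0]],
  [-0.2, [0, 0, -0.7], [0, 0, 0]],
  [-0.2, [0, 0, -0.7], [0, 0, 0]],
])

```text
t: 32.83
eef_pos: [482.1, -133.0, 261.1]
ee_rot: [3.136, 0.003, 1.491]
contact_force: [-0.1, 0.4, -1.6]
width: 52.7
```

Call:
send_rows([
  [-0.2, [0.3, 0.2, 0], [0, 0, 0]],
  [-0.2, [0.6, 0.4, 0], [0, 0, 0]],
  [-0.2, [0.9, 0.6, 0], [0, 0, 0]],
  [-0.2, [0.9, 0.6, 0], [0, 0, 0]],
  [-0.2, [0.9, 0.6, 0], [0, 0, 0]],
])

```text
t: 33.45
eef_pos: [615.4, 38.7, 255.8]
ee_rot: [-3.139, -0.0, 1.493]
contact_force: [-0.8, 0.4, -0.3]
width: 52.4
```

```bash
python3 - <<'E'
from ov import *
f=optics.grab_frame('top'); np.savez('t7.npz',**f);draw(f,[],360,470,110,280,3.5,'pics/t7.png')
cv2.imwrite('pics/t7f.png',f['pixels'][:,:,::-1])
f=optics.grab_frame('scene'); np.savez('s7.npz',**f);draw(f,[],310,450,150,290,4,'pics/s7.png')
L=sledlines(551.1-150*np.cos(.08),-143.3+150*np.sin(.08),-.080)
f=dict(np.load('t7.npz'));draw(f,L,360,470,150,280,4,'pics/v9.png')
E
```

```text
(no output)
```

View pics/t7.png

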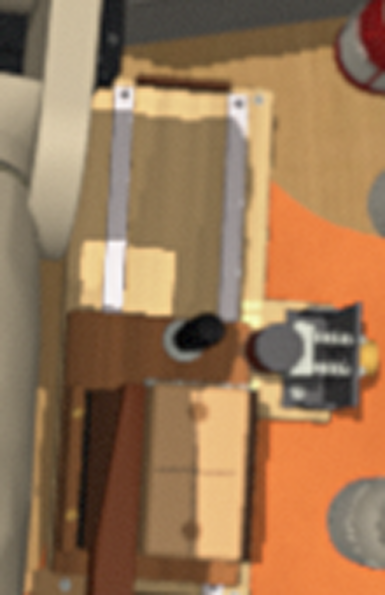

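View pics/s7.png

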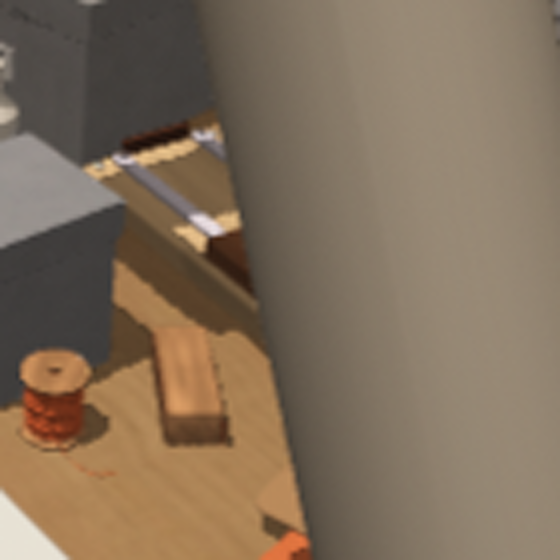

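View pics/v9.png

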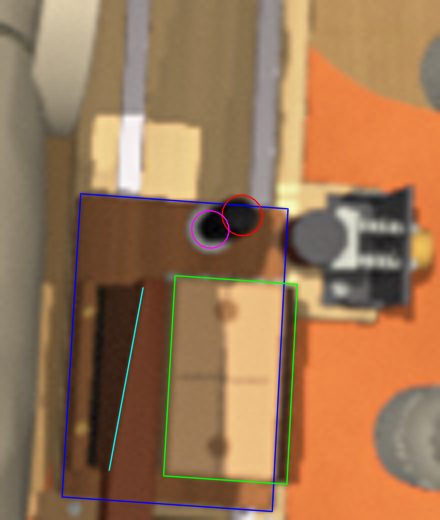

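Call:
send_rows([
  [-0.2, [0.587, -0.875, 0], [0, 0, 0]],
  [-0.2, [0.587, -0.875, 0], [0, 0, 0]],
  [-0.2, [0.587, -0.875, 0], [0, 0, 0]],
  [-0.2, [0.587, -0.875, 0], [0, 0, 0]],
  [-0.2, [0.587, -0.875, 0], [0, 0, 0]],
])

```text
t: 34.17
eef_pos: [449.8, 168.0, 258.3]
ee_rot: [3.141, 0.0, 1.491]
contact_force: [0.3, 0.2, -0.7]
width: 53.1
```

```bash
python3 - <<'E'
from ov import *
f=optics.grab_frame('top'); np.savez('t8.npz',**f);draw(f,[],190,490,80,310,2.6,'pics/t8f.png')
L=sledlines(551.1-150*np.cos(.08),-143.3+150*np.sin(.08),-.080)
draw(f,L,370,470,150,280,4.5,'pics/v10.png')
g=optics.grab_frame('scene'); draw(g,[],320,450,150,290,4,'pics/s8.png')
f0=dict(np.load('top0.npz'))
P0,_=cloud(f0)
d=cv2.absdiff(cv2.cvtColor(f0['pixels'],cv2.COLOR_RGB2GRAY),cv2.cvtColor(f['pixels'],cv2.COLOR_RGB2GRAY)); cv2.imwrite('pics/d8.png',d)
for t in ['press_weight','tape','white_glue','nylon_mallet','beech_sander','orange_spool','abrasive_bar']:
    r=optics.cut_out(t,'top')[:1]
    for q in r: print(t,round(q['p'],2),np.round(q['rect']))
E
```

```text
press_weight 0.57 [266. 134.  34.  32.]
tape 0.8 [322. 138.  52.  41.]
white_glue 0.96 [360. 107.  25.  31.]
nylon_mallet 0.88 [206. 139.  38.  42.]
beech_sander 0.95 [339. 237.  29.  42.]
orange_spool 0.23 [406. 238.  59.  80.]
abrasive_bar 0.9 [443. 211.  29.  14.]
```

View pics/t8f.png

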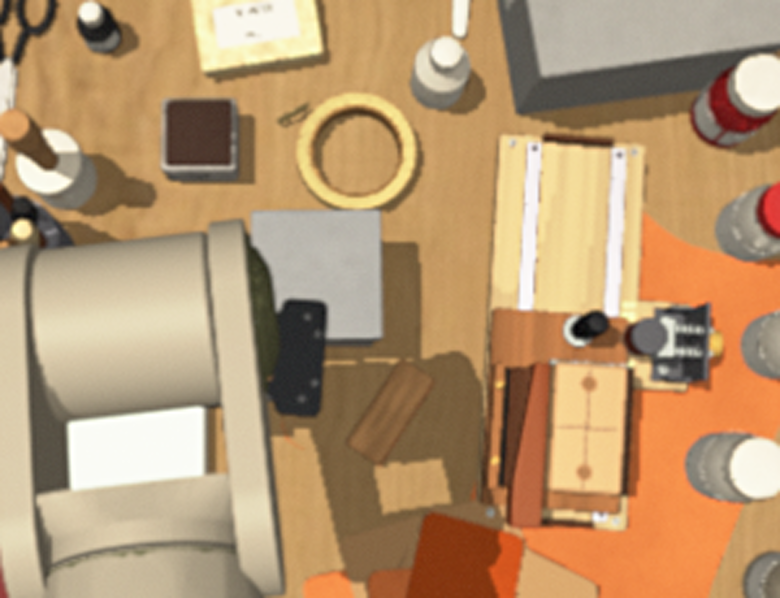

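View pics/s8.png

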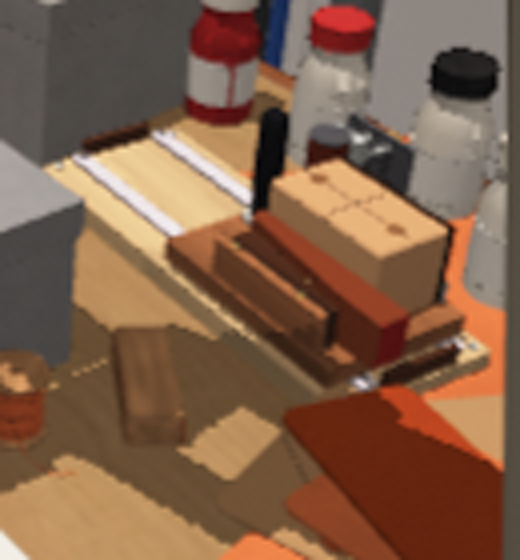

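View pics/v10.png

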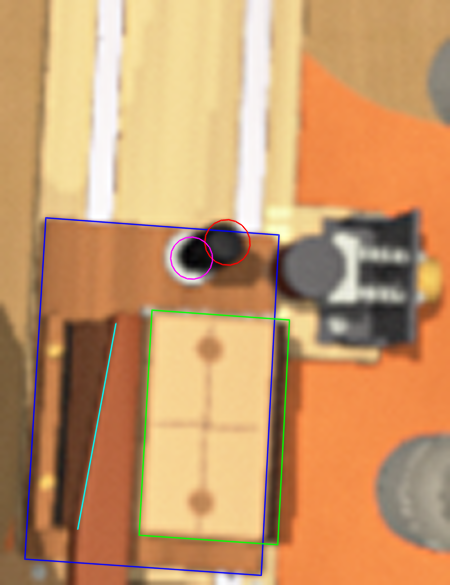

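```bash
python3 -c "
from workcell import robot,job
o=robot.get_obs();print(o['t'],o['contact_force']);print(job.close_job())"
```

```text
34.625 [-0.31910204 -0.507254    0.01240024]
the job is handed in; nothing more can be done
None
```

I did the job in the order asked and handed it in at 34.6 s; the hand-in gives no verdict.

- **Block:** I lifted it, turned it end for end and pressed it against both bracket legs. The picture afterwards showed the dark side towards the bar and the block parallel to the sled.
- **Wedge:** I pushed it in thin end first until the push read about 20 N. Some of that was friction on the deck. Its tip ended about 12 mm past where it first binds. It did not move when I eased off and let go.
- **Sled:** I drew it about 150 mm by the handle. At the near stop the force climbed to 30 N with no further movement. I eased off, let go and moved the arm clear.

**Last checks**
- The pictures show the sled at the near stop, with the block in the corner and the wedge level in the slot.
- The weight, tape, glue bottle, mallet, sander and bar are where they were, within a few pixels.
- The network gave no usable detection of the orange spool, because the arm hid it in the top view. The scene picture shows it partly, still standing.
- Deck fits from the scene camera disagreed with the top camera by up to about 15 mm. I relied on the top camera and on where the block touched the bracket.
- Tightness after the pull was judged from the pictures only. I did not push on the wedge again.

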